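# Put three optics back on their own base plates

### The job

On the optical table the lens, the mirror and the beam-splitter cube each stand on the wrong base plate. Swap them round, parking one of them upright on the empty cork mat to free a plate, until each stands centred on the bare-metal plate whose outline matches its own foot (round on round, square on square, oblong on oblong, with the oblong foot lying along its plate). Keep the optics upright, set them down rather than dropping them, and leave the tissue box, the jar and the screwdriver where they are.

Things in the scene. Friction and masses are not known exactly. Their poses are not given: they have to be found in the camera images.
- lens: Lens mount: round black foot, 56 mm diameter, 12 mm high; post; upright black ring 50 mm across with a glass lens, axis along x. Origin: centre of the foot's underside, z up. Black grip tab on top, over the origin: 18 (x, pinch across this) x 30 (y) mm, 79 to 105 mm above the origin; below it the ring is 12 mm thick (glass 15). Loose, 0.3 kg. Starts on the square plate.
- mirror: Mirror mount: square black foot 52 x 52 mm, 12 mm high; post; upright square aluminium plate 50 mm wide, mirror on -x face, two small knobs on +x. Origin: centre of the foot's underside, z up. Black grip tab on top, over the origin: 18 (x, pinch across this) x 30 (y) mm, 79 to 105 mm above the origin; below it the plate is 12 mm thick. Loose, 0.3 kg. Starts on the oblong plate.
- cube: Beam-splitter: oblong black foot 34 (x) x 80 (y) mm, 12 mm high; post; 27 mm glass cube on a square platform. Origin: centre of the foot's underside, z up. Black grip tab on top, over the origin: 18 (x, pinch across this) x 30 (y) mm, 79 to 105 mm above the origin; below it a bar 16 mm thick in x, then from 73 mm down the glass, 27 mm. Loose, 0.3 kg. Starts on the round plate.
- round_plate: Round aluminium base plate, 96 mm in diameter, 10 mm thick, bolted to the table. Place of the lens. Origin at the centre of its underside (table height); its flat top is 10 mm above.
- square_plate: Square aluminium base plate, 90 x 90 mm, 10 mm thick, bolted to the table. Place of the mirror. Origin at the centre of its underside; flat top 10 mm above. The mirror may stand on it at any turn.
- oblong_plate: Oblong aluminium base plate, 60 (x) x 120 (y) mm, 10 mm thick, bolted to the table. Place of the cube mount, whose long side (y) must lie along this plate's y, either way round. Origin at the centre of its underside; flat top 10 mm above.
- cork_mat: Empty brown cork mat, 110 (x) x 130 (y) mm, 4 mm thick, fixed to the table: the free spot for parking. Origin at the centre of its underside; flat top 4 mm above.
- tissue_box: Bystander: cardboard box of lens tissues, 75 x 120 mm, 45 mm high. Origin at the centre of its underside. Leave alone.
- lens_jar: Bystander: small closed grey jar with a white lid, 44 mm in diameter, 45 mm high. Origin at the centre of its underside. Leave alone.
- driver: Bystander: screwdriver about 170 mm long, lying along its own x, beyond the plates. Leave alone.
Mind the look-alikes: they are no part of the job. What is shaped like the mirror but green or pink is not meant.

How it is judged:
By the outcome, as a careful person would: the job done as asked, in the order asked, and still so for the second after the job is handed in, with the robot touching nothing.
It also fails if it takes over 99 s, if anything falls off the work surface, if the arm or the gripper's body presses on something with over 40 N, if the wrist force passes 120 N, or if a joint passes its speed limit or range.

### The arm

A 6-joint arm with a two-finger parallel gripper is mounted at the origin on the work surface. World frame = base frame: x ahead of the robot, y to its left, z up, the work surface at z = 0. Lengths are in m, angles in rad, forces in N, time in s.
With the tool pointing down it reaches from about 0.4 to 0.825 m from the base axis. Payload 7 kg.
Tool frame: the origin (TCP) lies between the finger pads; the fingertips stand 11 mm ahead of it and the grasp point (between the pads) lies 8 mm behind it; x points along the fingers, z is the direction in which the jaws open and shut, and the axes are right-handed (so a half turn about x gives the same grasp; the last joint's range is limited). The gripper opens to 88 mm and grips with 3 to 60 N. Pads are 19 mm wide; open, the fingers measure 130 mm over their backs; the gripper's body (78 mm by 193 mm) begins 47 mm behind the grasp point.
Start: joints at [1.604, 0.359, 0.012, 0, -1.224, -0.288], TCP at [0.17, 0.653, 0.238] pointing down, gripper open.
Joint ranges: [-3.07, 3.07], [-1.43, 2.12], [-1.02, 1.25], [-3.03, 1.67], [-3.05, -0], [-3.03, 3.03]. Speed limits (rad/s): [2.39, 2.39, 3.01, 3.14, 3.14, 3.14].

### API

Orientations are given as [roll, pitch, yaw] about the fixed x, y, z axes, in that order (R = Rz(yaw) Ry(pitch) Rx(roll)).
In Python, from station import arm gives the robot as it stands.
- The arm moves only by the tool jog_arm, never from a script. Its argument "motion" is a list of rows, each an object of numbers: "dx", "dy", "dz": the shift along the tool's x, y, z in m; "twist": the turn about the tool's x in degrees. In form: [{"dx": .., "dy": .., "dz": .., "twist": ..}, ...]. A call has 1 to 20 rows; each row is the pose to reach, as a shift and turn from the pose commanded when the call began, along the tool's axes at that moment; what a row does not reach only later rows make up. A row lasts 1/12 s, in which the tool goes at most 41.7 mm and 7.16 degrees, less where a joint would pass 70% of its speed; a pose out of reach is approached as far as the arm can. A call with a gripper value outside its range is refused whole. "gripper" is the finger opening in m, from 0 to 0.0876, set as the call begins (left out, the last holds). The fingers move at their own pace and stop on an object; "newtons" is the grip in N (left out, the last holds). Time passes only in rows, so rows that repeat a pose let the fingers close. It gives the time, the measured TCP pose, the force and the opening at its end, in the units of the state.
- arm.get_state(): the state, without advancing time (a new reading comes with each control period).
- arm.grab_frame(name): name is "scene" or "top" or "wrist"; returns the picture (420x560x3 uint8, red, green, blue); there is no depth.
- arm.camera_model(name): a dict with "camera_matrix" (3x3 intrinsics, pixels), "eye" and "attitude" of the camera in the world. Camera axes: x right, y down, z forward; pixel columns grow to the right and rows downward; lengths in m; the calibration is good to about 2 mm. A picture is of the moment at which its call begins: read the wrist's pose just before it. camera_model takes no time and is no camera call; for the wrist camera it gives the pose at the moment of the call.
- arm.job_done(): hands the job in, once; it reports no verdict.
The state is a dict: "t": time; "q": joint angles; "qd": joint speeds; "joint_efforts": joint torques, N m; "eef_pos": TCP position; "ee_rot": TCP orientation; "force": force on the tool from outside, world axes, zero at the start; "moment": the same for the moment, N m; "width": finger opening in m.
Only numpy, scipy, OpenCV 4.12 (cv2) and the standard library are available. Lean on these libraries where they do the work, as an engineer would, in place of code of your own. Each camera call takes 0.05 s, during which the arm holds its last target.

## Working session

There is one attempt and no reset: what is moved stays moved. The work goes in short steps, Python scripts to look and compute and a tool call to move; the robot and the scene stay as the last step left them, time stands still between calls to the robot, and variables do not carry over. Pictures are saved under pics/ and viewed, and the job is handed in when it is done.

Besides the shell and the picture viewer there is one more tool, called after "Call:" as name(argument=value, ...), one argument or row to a line, values as JSON. jog_arm: Moves the arm, as the interface text tells. Its arguments: {"type":"object","properties":{"motion":{"type":"array"},"gripper":{"type":"number"},"newtons":{"type":"number"}},"required":["motion"]}

```bash
ls; mkdir -p pics
python3 - <<'E'
from station import arm
import cv2
s=arm.get_state();print({k:s[k] for k in('t','eef_pos','ee_rot','width','force')})
for n in('scene','top'):
    m=arm.camera_model(n);print(n,m)
    cv2.imwrite(f'pics/{n}0.png',arm.grab_frame(n)[:,:,::-1])
E
```

```text
pics
{'t': 0.0, 'eef_pos': array([0.1700228 , 0.65273663, 0.23661792]), 'ee_rot': array([ 0.09378474,  1.56909507, -1.73193015]), 'width': 0.0878558258882164, 'force': array([ 0.68266125, -0.07057644, -0.01410073])}
scene {'camera_matrix': array([[416.88624571,   0.        , 273.07658344],
       [  0.        , 416.88624571, 202.41222546],
       [  0.        ,   0.        ,   1.        ]]), 'eye': array([ 0.8783305 , -0.48975632,  0.7094233 ]), 'attitude': array([-2.43917759, -0.01197231,  0.52112999])}
top {'camera_matrix': array([[445.40414499,   0.        , 284.77658054],
       [  0.        , 445.40414499, 209.1476418 ],
       [  0.        ,   0.        ,   1.        ]]), 'eye': array([0.45371266, 0.00572217, 0.913707  ]), 'attitude': array([-2.95619932,  0.01517833, -1.58716789])}
```

View pics/scene0.png

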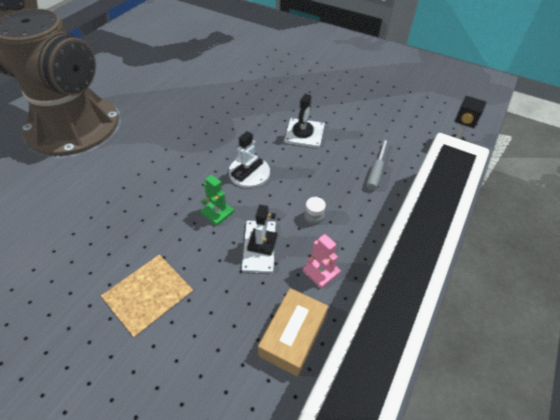

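View pics/top0.png

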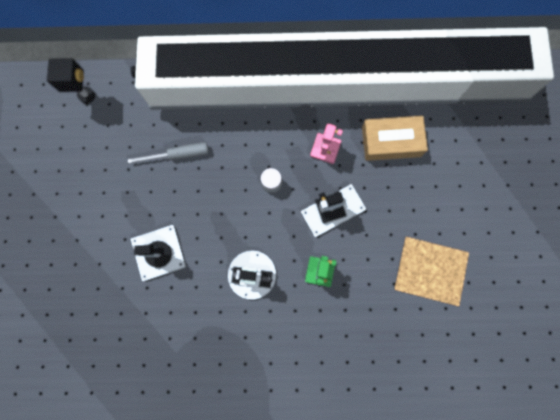

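The scene shows the lens at (305,115) on the square plate, the cube at (247,158) on the round plate, and the mirror at (262,238) on the oblong plate. The cork mat is at (147,295). The green (217,200) and pink (322,262) look-alikes are not meant. The top view shows the same objects. I'll enlarge both.

```bash
cat > h.py <<'E'
import numpy as np,cv2
from scipy.spatial.transform import Rotation as Ro
from station import arm
def RR(a): return Ro.from_euler('xyz',a).as_matrix()
def ray(m,px):
    d=RR(m['attitude'])@np.linalg.inv(m['camera_matrix'])@np.array([px[0],px[1],1.]);return np.array(m['eye']),d/np.linalg.norm(d)
def atz(m,px,z):
    e,d=ray(m,px);return e+d*(z-e[2])/d[2]
def tri(a,b):
    A=np.zeros((3,3));v=np.zeros(3)
    for m,p in(a,b):
        e,d=ray(m,p);P=np.eye(3)-np.outer(d,d);A+=P;v+=P@e
    x=np.linalg.solve(A,v);return x,[np.linalg.norm((np.eye(3)-np.outer(d,d))@(x-e)) for e,d in(ray(*a),ray(*b))]
def proj(m,P):
    p=m['camera_matrix']@(RR(m['attitude']).T@(np.array(P)-m['eye']));return p[:2]/p[2]
def crop(img,x0,y0,w,h,k,fn):
    c=cv2.resize(img[y0:y0+h,x0:x0+w],None,fx=k,fy=k,interpolation=cv2.INTER_CUBIC)
    for i in range(0,w,10):
        cv2.line(c,(i*k,0),(i*k,8 if i%50 else 16),(0,0,255),1)
        if i%20==0: cv2.putText(c,str(x0+i),(i*k,24),0,.4,(0,255,255),1)
    for i in range(0,h,10):
        cv2.line(c,(0,i*k),(8,i*k),(0,0,255),1)
        if i%20==0: cv2.putText(c,str(y0+i),(10,i*k+5),0,.4,(0,255,255),1)
    cv2.imwrite(fn,c)
E
python3 - <<'E'
from h import *
t=cv2.imread('pics/top0.png');s=cv2.imread('pics/scene0.png')
crop(t,120,215,160,90,5,'pics/t_a.png')
crop(t,290,170,180,140,4,'pics/t_b.png')
crop(s,220,85,115,110,5,'pics/s_a.png')
crop(s,90,195,200,140,4,'pics/s_b.png')
E
```

```text
(no output)
```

View pics/t_a.png

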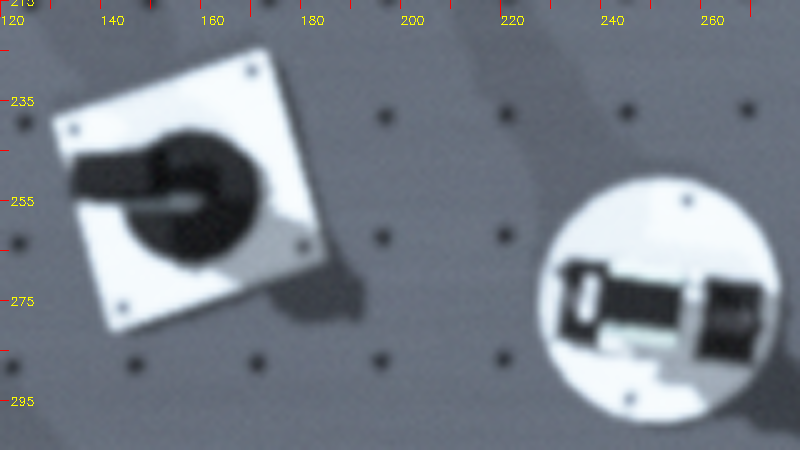

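View pics/t_b.png

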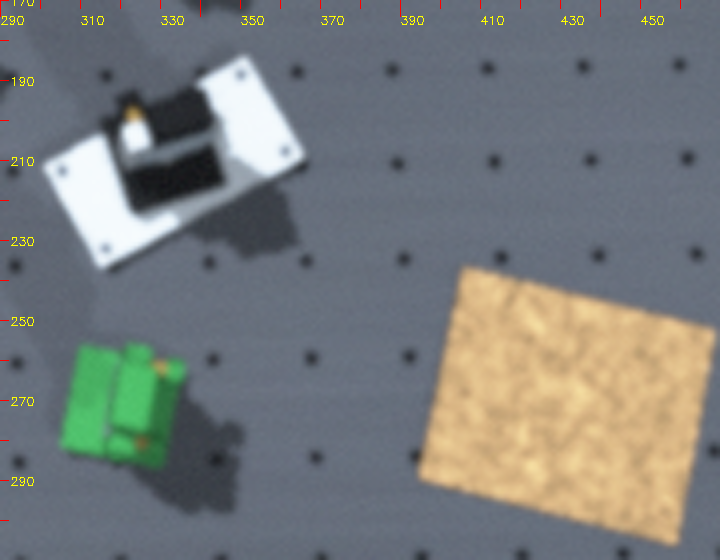

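View pics/s_a.png

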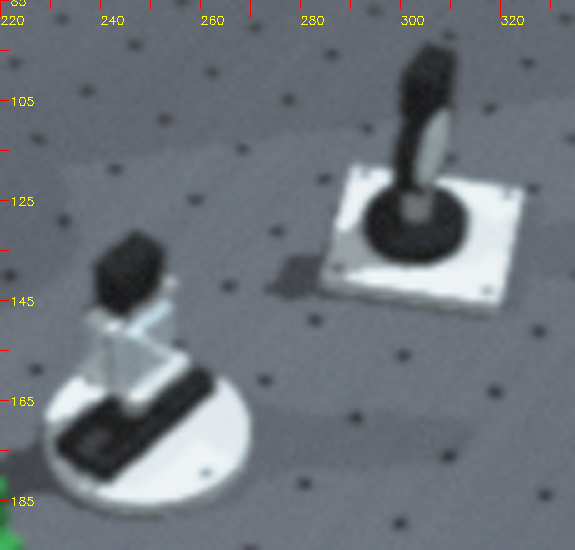

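View pics/s_b.png

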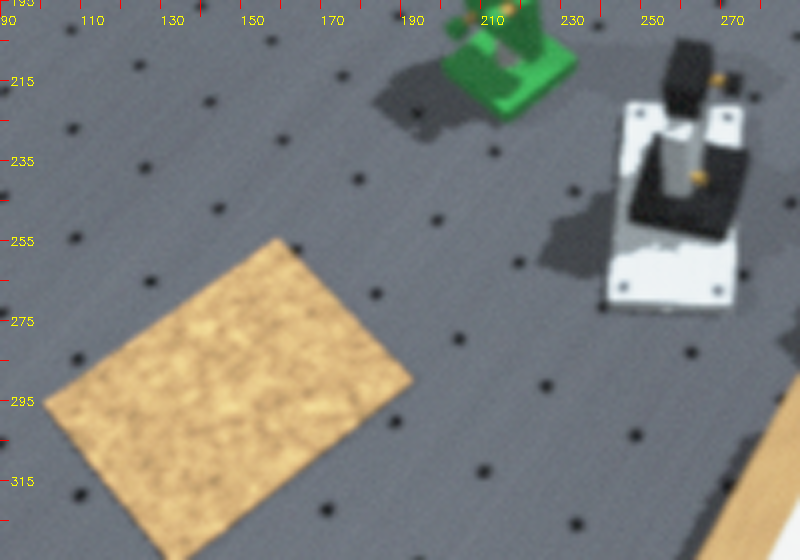

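Run:
```python
from h import *
np.set_printoptions(precision=4,suppress=True)
T=arm.camera_model('top');S=arm.camera_model('scene')
def sh(n,c,z):
    P=np.array([atz(T,p,z) for p in c]);print(n,'ctr',P.mean(0)[:2],'sides',[np.round(np.linalg.norm(P[i]-P[i-1]),4) for i in range(4)],'ang',[np.round(np.degrees(np.arctan2(*(P[i]-P[i-1])[1::-1])),1) for i in range(4)])
    return P
sq=[(130.4,238.6),(173.6,224.2),(185.6,267.4),(142.4,281.4)]
ob=[(300.5,210.5),(352,183.8),(366.5,209.5),(315.8,237.5)]
ck=[(405.8,236.8),(469.2,252),(459.5,306.3),(394.5,289.5)]
sh('sq',sq,.01);sh('ob',ob,.01);sh('ck',ck,.004)
print('round',atz(T,(251.8,275),.01),atz(T,(227.6,275),.01),atz(T,(276,275),.01))
print('lensfoot',atz(T,(159,254.4),.022),atz(S,(303.2,128.6),.022))
# two-view heights
ss=[(291,117.6),(325,122.6),(320.4,145.0),(284.4,141.4)] 
for s in ss:
    best=min(((tri((T,p),(S,s))) for p in sq),key=lambda r:r[1][0]);print('sq corner',best)
for p,s in (((405.8,236.8),(101,295.5)),((469.2,252),(133.5,334)),((459.5,306.3),(193,290)),((394.5,289.5),(159.5,254.5))):
    pass
cs=[(101,295.5),(159.5,254.5),(193,290)]
for s in cs:
    print('ck',min(((tri((T,p),(S,s))) for p in ck),key=lambda r:r[1][0]))
os_=[(246.5,220.5),(276,221),(273.5,270.5),(242.2,270.5)]
for s in os_:
    print('ob',min(((tri((T,p),(S,s))) for p in ob),key=lambda r:r[1][0]))
print('round S',atz(S,(249.8,171.5),.01))
```

```text
sq ctr [0.5382 0.2763] sides [np.float64(0.0916), np.float64(0.0924), np.float64(0.0928), np.float64(0.0905)] ang [np.float64(18.1), np.float64(-72.2), np.float64(-163.1), np.float64(107.0)]
ob ctr [ 0.6193 -0.0843] sides [np.float64(0.0639), np.float64(0.1214), np.float64(0.0614), np.float64(0.1198)] ang [np.float64(27.9), np.float64(-63.3), np.float64(-153.5), np.float64(117.9)]
ck ctr [ 0.4924 -0.2783] sides [np.float64(0.1097), np.float64(0.1304), np.float64(0.1111), np.float64(0.1313)] ang [np.float64(-15.6), np.float64(-104.8), np.float64(164.8), np.float64(74.6)]
round [0.49   0.0852 0.01  ] [0.4908 0.1339 0.01  ] [0.4891 0.0365 0.01  ]
lensfoot [0.5336 0.2705 0.022 ] [0.5393 0.2713 0.022 ]
sq corner (array([0.4828, 0.3075, 0.0089]), [np.float64(0.0022441966298776), np.float64(0.002244196629877569)])
sq corner (array([0.5698, 0.3359, 0.0083]), [np.float64(0.0017814555448452973), np.float64(0.0017814555448454987)])
sq corner (array([0.598 , 0.2473, 0.011 ]), [np.float64(0.002304535813795716), np.float64(0.002304535813795833)])
sq corner (array([0.5098, 0.2225, 0.0021]), [np.flo
[... 172 characters left out ...]
])
ck (array([ 0.4575, -0.2002,  0.0006]), [np.float64(0.0012821529431764215), np.float64(0.0012821529431764095)])
ck (array([ 0.5635, -0.2301,  0.0003]), [np.float64(0.0011233113842846767), np.float64(0.0011233113842849271)])
ob (array([ 0.5651, -0.0445,  0.0084]), [np.float64(0.001938027147185206), np.float64(0.0019380271471851139)])
ob (array([ 0.621 , -0.0149,  0.0103]), [np.float64(0.001347185849785889), np.float64(0.001347185849785536)])
ob (array([ 0.6759, -0.1228,  0.0106]), [np.float64(0.002067274817413052), np.float64(0.0020672748174130166)])
ob (array([ 0.6219, -0.1509,  0.0057]), [np.float64(0.0021842820396000763), np.float64(0.002184282039600003)])
round S [0.4966 0.0825 0.01  ]
```

Run:
```python
from h import *
np.set_printoptions(precision=4,suppress=True)
s=arm.get_state();R=RR(s['ee_rot']);print(R,s['eef_pos'],s['q'])
w=arm.camera_model('wrist');print(w,R.T@(w['eye']-s['eef_pos']));print(R.T@RR(w['attitude']))
cv2.imwrite('pics/w0.png',arm.grab_frame('wrist')[:,:,::-1])
```

```text
[[-0.0002  0.9677 -0.2521]
 [-0.0015 -0.2521 -0.9677]
 [-1.      0.0002  0.0015]] [0.1701 0.6528 0.2367] [ 1.6041  0.3593  0.0111 -0.0003 -1.2241 -0.2881]
{'camera_matrix': array([[290.098 ,   0.    , 281.773 ],
       [  0.    , 290.098 , 207.4447],
       [  0.    ,   0.    ,   1.    ]]), 'eye': array([0.2462, 0.6328, 0.3832]), 'attitude': array([ 2.8475, -0.0016, -1.8261])} [-0.1465  0.0788  0.0004]
[[-0.0001 -0.29    0.957 ]
 [-0.0004 -0.957  -0.29  ]
 [ 1.     -0.0004 -0.    ]]
```

View pics/w0.png

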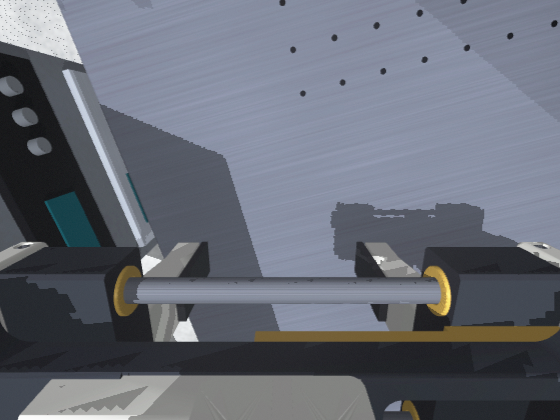

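Call:
jog_arm(
  motion=[
    {"dy":0.355,"dz":0.293},
    {"dy":0.355,"dz":0.293},
    {"dy":0.355,"dz":0.293},
    {"dy":0.355,"dz":0.293},
    {"dy":0.355,"dz":0.293},
    {"dy":0.355,"dz":0.293},
    {"dy":0.355,"dz":0.293},
    {"dy":0.355,"dz":0.293},
    {"dy":0.355,"dz":0.293},
    {"dy":0.355,"dz":0.293},
    {"dy":0.355,"dz":0.293},
    {"dy":0.355,"dz":0.293},
    {"dy":0.355,"dz":0.293},
    {"dy":0.355,"dz":0.293},
    {"dy":0.355,"dz":0.293},
  ],
)

```text
invalid input
```

```bash
cat >> h.py <<'E'
import json
def wshot(name):
    s=arm.get_state();m=arm.camera_model('wrist');im=arm.grab_frame('wrist')[:,:,::-1].copy()
    cv2.imwrite(f'pics/{name}.png',im);json.dump({k:np.array(v).tolist() for k,v in m.items()},open(f'pics/{name}.json','w'))
    print(np.round(s['t'],2),s['eef_pos'],s['ee_rot'],'q',s['q'],'F',s['force'],s['width']);return m,im
def lm(name): return {k:np.array(v) for k,v in json.load(open(f'pics/{name}.json')).items()}
np.set_printoptions(precision=4,suppress=True)
E
python3 -c "
from h import *
wshot('w1')"
```

```text
0.15 [0.1701 0.6529 0.2369] [ 0.0815  1.5695 -1.7441] q [ 1.6041  0.3592  0.0113 -0.0003 -1.2241 -0.2881] F [0.427  0.3961 0.3876] 0.08800493179733086
```

View pics/w1.png

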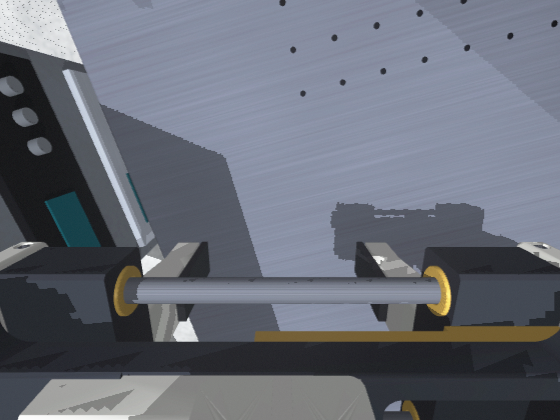

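The view hasn't changed because the call was refused. Each row probably needs all four keys.

Call:
jog_arm(
  motion=[
    {"dx":0,"dy":0.355,"dz":0.293,"twist":0},
    {"dx":0,"dy":0.355,"dz":0.293,"twist":0},
    {"dx":0,"dy":0.355,"dz":0.293,"twist":0},
    {"dx":0,"dy":0.355,"dz":0.293,"twist":0},
    {"dx":0,"dy":0.355,"dz":0.293,"twist":0},
    {"dx":0,"dy":0.355,"dz":0.293,"twist":0},
    {"dx":0,"dy":0.355,"dz":0.293,"twist":0},
    {"dx":0,"dy":0.355,"dz":0.293,"twist":0},
    {"dx":0,"dy":0.355,"dz":0.293,"twist":0},
    {"dx":0,"dy":0.355,"dz":0.293,"twist":0},
    {"dx":0,"dy":0.355,"dz":0.293,"twist":0},
    {"dx":0,"dy":0.355,"dz":0.293,"twist":0},
    {"dx":0,"dy":0.355,"dz":0.293,"twist":0},
    {"dx":0,"dy":0.355,"dz":0.293,"twist":0},
  ],
)

```text
t: 1.37
eef_pos: [0.44, 0.2799, 0.2375]
ee_rot: [-2.348, 1.571, 2.108]
force: [-1.1, -0.4, -0.1]
width: 0.0876
```

```bash
python3 -c "
from h import *
wshot('w1b')"
```

```text
1.37 [0.44   0.2799 0.2375] [-2.3482  1.5706  2.1079] q [ 0.9431  0.1052 -0.323  -0.0002 -1.1426  0.3714] F [-1.0564 -0.3843 -0.123 ] 0.08757582200752523
```

View pics/w1b.png

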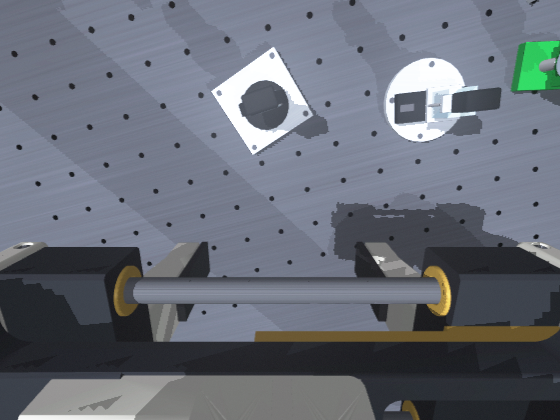

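The lens on the square plate is at (262,103) and the cube on the round plate is at (425,100). I'll take a second view further over for parallax and to see the rest.

Call:
jog_arm(
  motion=[
    {"dx":0,"dy":0.06,"dz":0.27,"twist":0},
    {"dx":0,"dy":0.06,"dz":0.27,"twist":0},
    {"dx":0,"dy":0.06,"dz":0.27,"twist":0},
    {"dx":0,"dy":0.06,"dz":0.27,"twist":0},
    {"dx":0,"dy":0.06,"dz":0.27,"twist":0},
    {"dx":0,"dy":0.06,"dz":0.27,"twist":0},
    {"dx":0,"dy":0.06,"dz":0.27,"twist":0},
    {"dx":0,"dy":0.06,"dz":0.27,"twist":0},
    {"dx":0,"dy":0.06,"dz":0.27,"twist":0},
    {"dx":0,"dy":0.06,"dz":0.27,"twist":0},
  ],
)

```text
t: 2.25
eef_pos: [0.4301, 0.0048, 0.2376]
ee_rot: [2.494, 1.57, 0.669]
force: [0.3, -0.0, 0.6]
width: 0.0875
```

```bash
python3 -c "
from h import *
m,i=wshot('w2')
w1=cv2.imread('pics/w1b.png')
crop(w1,200,35,130,130,5,'pics/w1_lens.png')
crop(w1,375,45,160,110,5,'pics/w1_cube.png')
"
```

```text
2.25 [0.4301 0.0048 0.2376] [2.4938 1.5704 0.6692] q [ 0.4734 -0.0598 -0.493  -0.0001 -1.1372  0.8437] F [ 0.2694 -0.0307  0.5657] 0.0874910952647588
```

View pics/w2.png

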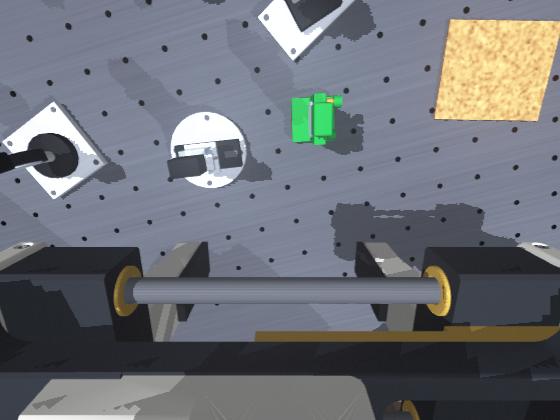

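View pics/w1_lens.png

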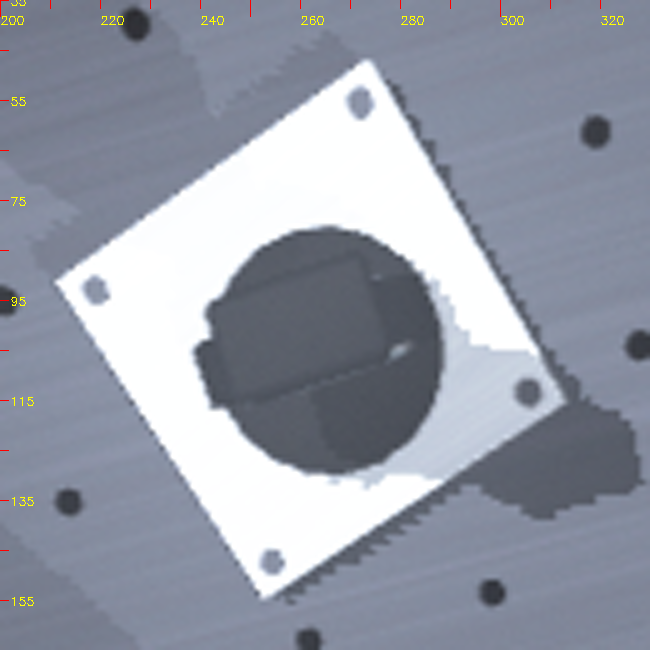

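View pics/w1_cube.png

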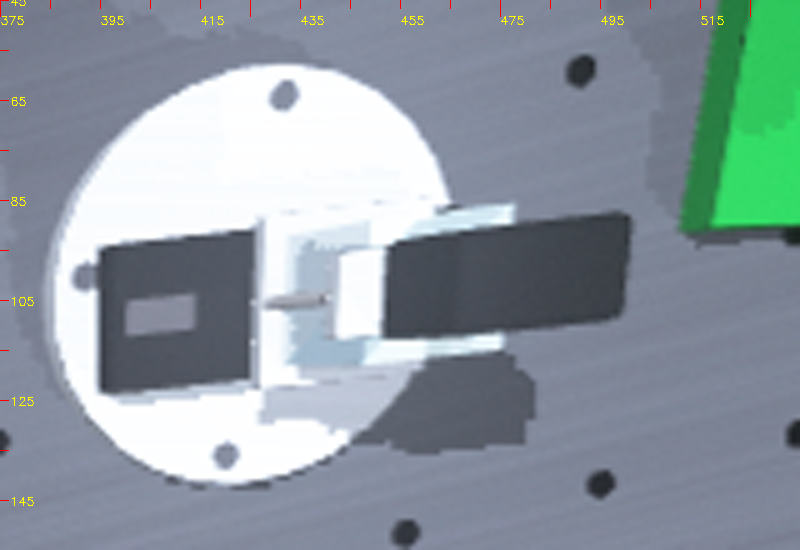

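w2 shows the lens on the square plate at (52,152), the cube on the round plate at (208,152), and the cork mat at (500,70). The mirror and oblong plate are only partly in view at the top (305,15). The green look-alike is at (315,118). I'll compute from these.

```bash
python3 -c "
from h import *
w=cv2.imread('pics/w2.png')
crop(w,0,95,115,110,6,'pics/w2_lens.png')
crop(w,155,100,100,95,6,'pics/w2_cube.png')
crop(w,425,5,135,125,5,'pics/w2_cork.png')
m=lm('w1b')
def quad(n,Q,z,o,k):
    P=np.array([atz(m,(x/k+o[0],y/k+o[1]),z) for x,y in Q]);print(n,P.mean(0)[:2],[round(float(np.linalg.norm(P[i]-P[i-1])),4) for i in range(4)],[round(float(np.degrees(np.arctan2(*(P[i]-P[i-1])[1::-1]))),1) for i in range(4)])
quad('sq',[(55,280),(370,60),(570,403),(263,600)],.01,(200,35),5)
quad('lens tab',[(208,305),(362,254),(388,353),(232,405)],.115,(200,35),5)
print('lens foot',atz(m,(266.4,105),.022))
quad('cube foot half',[(98,246),(253,230),(250,380),(105,393)],.022,(375,45),5)
quad('cube tab side? top edges',[(385,243),(628,212),(620,318),(387,338)],.115,(375,45),5)
c=[(50,290),(285,64),(455,200),(85,390),(220,486),(130,145)]
P=np.array([atz(m,(x/5+375,y/5+45),.01) for x,y in c])[:,:2]
A=np.c_[2*P,np.ones(len(P))];x=np.linalg.lstsq(A,(P**2).sum(1),rcond=None)[0];print('round',x[:2],np.linalg.norm(P-x[:2],axis=1))
"
```

```text
sq [0.5398 0.277 ] [0.0899, 0.0895, 0.0897, 0.0906] [17.4, -72.8, -161.9, 107.3]
lens tab [0.536  0.2744] [0.0169, 0.028, 0.0167, 0.029] [-2.5, -87.7, -179.4, 92.7]
lens foot [0.5365 0.2729 0.022 ]
cube foot half [0.4905 0.1094] [0.0334, 0.0358, 0.0337, 0.0345] [-5.4, -99.1, 172.3, 80.3]
cube tab side? top edges [0.4883 0.0919] [0.0159, 0.0413, 0.0174, 0.0405] [-3.8, -97.8, 173.1, 80.0]
round [0.4914 0.0844] [0.0503 0.0482 0.0482 0.0464 0.0481 0.0465]
```

View pics/w2_lens.png

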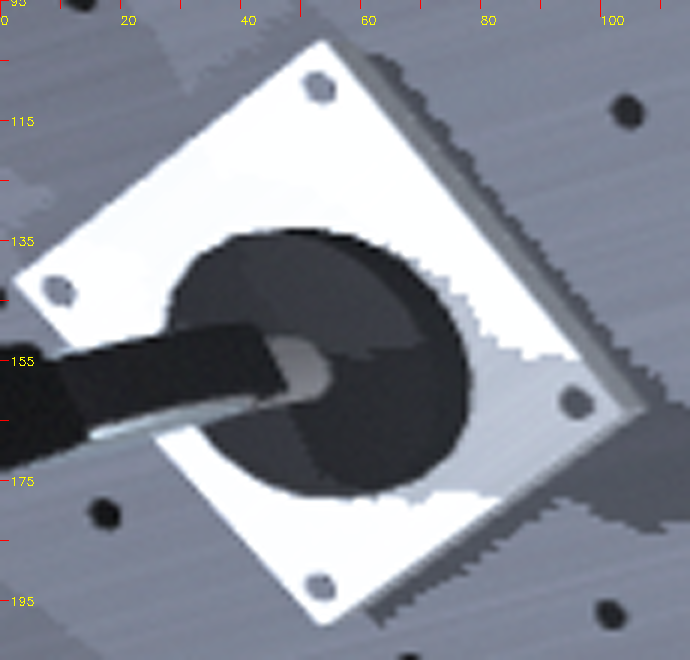

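View pics/w2_cube.png

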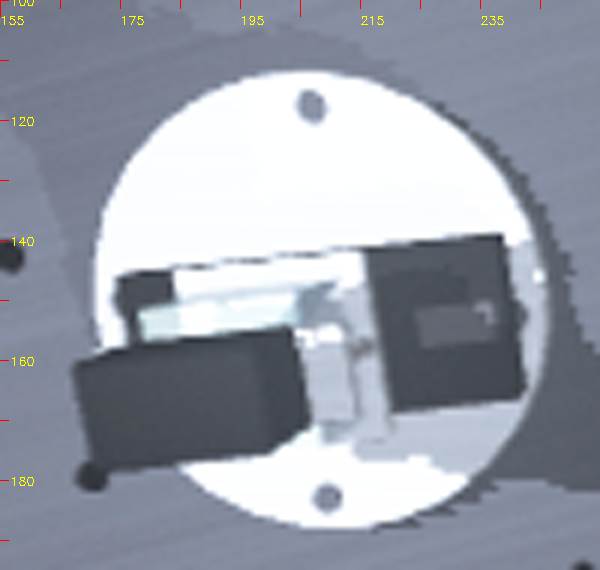

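View pics/w2_cork.png

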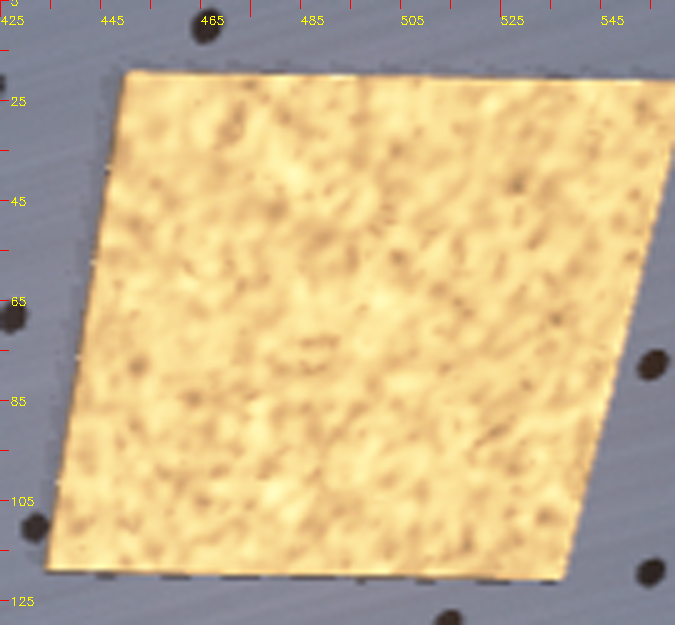

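```bash
python3 -c "
from h import *
m=lm('w2');m1=lm('w1b')
def pt(Q,z,o,k,m=m): return np.array([atz(m,(x/k+o[0],y/k+o[1]),z) for x,y in Q])
def quad(n,*a):
    P=pt(*a);print(n,P.mean(0)[:2],[round(float(np.linalg.norm(P[i]-P[i-1])),4) for i in range(4)],[round(float(np.degrees(np.arctan2(*(P[i]-P[i-1])[1::-1]))),1) for i in range(4)])
quad('sq',[(12,282),(322,38),(630,408),(322,627)],.01,(0,95),6)
quad('cork',[(125,71),(677,80),(565,580),(45,571)],.004,(425,5),5)
c=[(96,290),(300,71),(535,215),(330,528),(140,150),(500,440)]
P=pt(c,.01,(155,100),6)[:,:2]
A=np.c_[2*P,np.ones(len(P))];x=np.linalg.lstsq(A,(P**2).sum(1),rcond=None)[0];print('round',x[:2],np.linalg.norm(P-x[:2],axis=1))
e1=pt([(98,246),(105,393)],.022,(375,45),5,m1);e2=pt([(500,234),(525,398)],.022,(155,100),6)
print('foot ends',e1.mean(0),e2.mean(0),(e1.mean(0)+e2.mean(0))/2,np.linalg.norm(e1.mean(0)-e2.mean(0)),np.degrees(np.arctan2(*(e1.mean(0)-e2.mean(0))[1::-1])))
quad('tab w2',[(72,362),(262,335),(270,452),(92,474)],.115,(155,100),6)
print(pt([(628,212),(620,318)],.115,(375,45),5,m1))
for a,b in (((628,212),(262,335)),((620,318),(270,452))):
    print(tri((m1,(a[0]/5+375,a[1]/5+45)),(m,(b[0]/6+155,b[1]/6+100))))
s=arm.get_state();R=RR(s['ee_rot']);print(R)
"
```

```text
sq [0.5402 0.2761] [0.0892, 0.0902, 0.0894, 0.0913] [18.0, -72.2, -161.2, 107.7]
cork [ 0.4943 -0.2768] [0.1095, 0.1268, 0.1099, 0.1309] [-15.4, -105.4, 166.7, 74.5]
round [0.4927 0.0839] [0.048  0.0471 0.0491 0.0485 0.0477 0.0463]
foot ends [0.4934 0.1267 0.022 ] [0.481  0.0439 0.022 ] [0.4872 0.0853 0.022 ] 0.08369309698121231 81.5025358153166
tab w2 [0.4876 0.0836] [0.0175, 0.0299, 0.0181, 0.0284] [-10.9, -96.6, 164.6, 82.5]
[[0.4938 0.0706 0.115 ]
 [0.4765 0.0727 0.115 ]]
(array([0.494 , 0.0679, 0.1111]), [np.float64(0.0004248930543722592), np.float64(0.00042489305437224957)])
(array([0.4766, 0.0719, 0.1138]), [np.float64(0.000287703157448265), np.float64(0.0002877031574481065)])
[[ 0.0001  0.9681 -0.2504]
 [ 0.0002 -0.2504 -0.9681]
 [-1.      0.0001 -0.0002]]
```

Call:
jog_arm(
  motion=[
    {"dx":0.02,"dy":0.035,"dz":-0.0915,"twist":84},
    {"dx":0.02,"dy":0.035,"dz":-0.0915,"twist":84},
    {"dx":0.02,"dy":0.035,"dz":-0.0915,"twist":84},
    {"dx":0.02,"dy":0.035,"dz":-0.0915,"twist":84},
    {"dx":0.02,"dy":0.035,"dz":-0.0915,"twist":84},
    {"dx":0.02,"dy":0.035,"dz":-0.0915,"twist":84},
    {"dx":0.02,"dy":0.035,"dz":-0.0915,"twist":84},
    {"dx":0.02,"dy":0.035,"dz":-0.0915,"twist":84},
    {"dx":0.02,"dy":0.035,"dz":-0.0915,"twist":84},
    {"dx":0.02,"dy":0.035,"dz":-0.0915,"twist":84},
    {"dx":0.02,"dy":0.035,"dz":-0.0915,"twist":84},
    {"dx":0.02,"dy":0.035,"dz":-0.0915,"twist":84},
    {"dx":0.02,"dy":0.035,"dz":-0.0915,"twist":84},
    {"dx":0.02,"dy":0.035,"dz":-0.0915,"twist":84},
  ],
)

```text
t: 3.47
eef_pos: [0.4867, 0.0848, 0.2174]
ee_rot: [0.722, 1.571, -2.564]
force: [0.2, 0.5, 0.5]
width: 0.0878
```

```bash
python3 -c "
from h import *
wshot('w3');T=arm.grab_frame('top')[:,:,::-1];cv2.imwrite('pics/top1.png',T)
s=arm.get_state();R=RR(s['ee_rot']);print(R)
print(R.T@(np.array([.4873,.0845,.099])-s['eef_pos']))
"
```

```text
3.47 [0.4867 0.0848 0.2174] [ 0.7224  1.5705 -2.5641] q [ 0.5712  0.0738 -0.4068  0.     -1.0904 -0.7161] F [0.1874 0.4757 0.4691] 0.08781996165966163
[[-0.0001 -0.1452 -0.9894]
 [-0.0001 -0.9894  0.1452]
 [-1.      0.0001  0.0001]]
[ 0.1185 -0.0002 -0.0005]
```

View pics/w3.png

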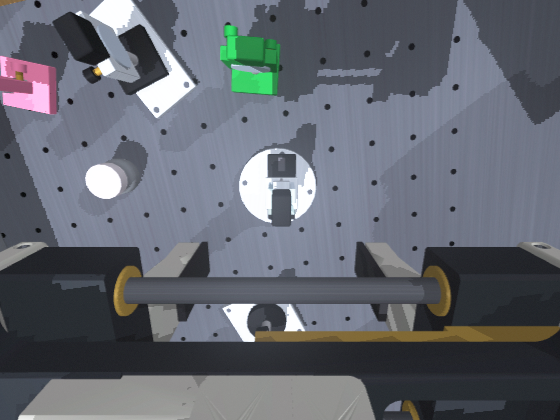

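View pics/top1.png

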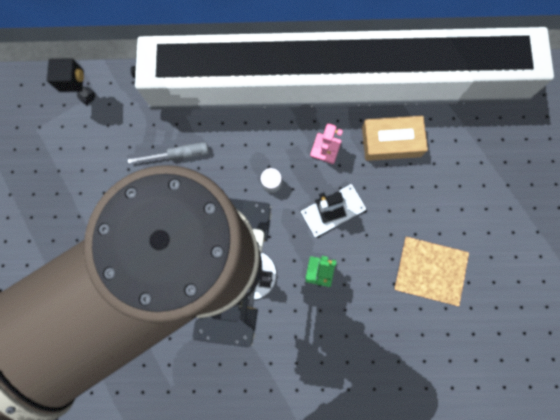

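The wrist view shows the cube tab centred on the jaw line, at column 282. Its base plate is at (278,187), and the mirror on the oblong plate is at (135,60). Descending.

Call:
jog_arm(
  motion=[
    {"dx":0.04,"dy":0,"dz":0,"twist":0},
    {"dx":0.08,"dy":0,"dz":0,"twist":0},
    {"dx":0.105,"dy":0,"dz":0,"twist":0},
    {"dx":0.1185,"dy":0,"dz":0,"twist":0},
    {"dx":0.1185,"dy":0,"dz":0,"twist":0},
  ],
)

```text
t: 3.98
eef_pos: [0.4848, 0.0827, 0.0959]
ee_rot: [0.623, 1.565, -2.667]
force: [-0.6, 0.4, -0.0]
width: 0.0879
```

Call:
jog_arm(
  motion=[
    {"dx":0,"dy":0,"dz":0,"twist":0},
    {"dx":0,"dy":0,"dz":0,"twist":0},
    {"dx":0,"dy":0,"dz":0,"twist":0},
    {"dx":0,"dy":0,"dz":0,"twist":0},
    {"dx":0,"dy":0,"dz":0,"twist":0},
    {"dx":0,"dy":0,"dz":0,"twist":0},
    {"dx":0,"dy":0,"dz":0,"twist":0},
    {"dx":0,"dy":0,"dz":0,"twist":0},
  ],
  gripper=0.005,
  newtons=25,
)

```text
t: 4.65
eef_pos: [0.4868, 0.0835, 0.0993]
ee_rot: [-2.419, 1.57, 0.572]
force: [0.2, 0.5, -0.1]
width: 0.0397
```

```bash
python3 -c "
from h import *
wshot('w4')
w=cv2.imread('pics/w3.png');crop(w,40,0,160,120,5,'pics/w3_mir.png')"
```

```text
4.65 [0.4868 0.0835 0.0993] [-2.4192  1.5704  0.5724] q [ 0.5686  0.203  -0.5641 -0.     -0.8033 -0.7187] F [ 0.2148  0.5424 -0.1384] 0.03974327645899169
```

View pics/w3_mir.png

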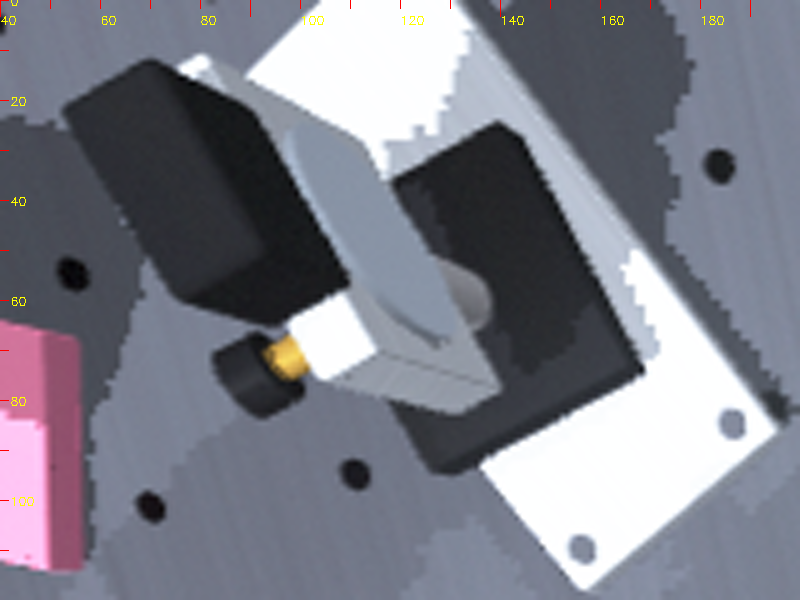

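View pics/w4.png

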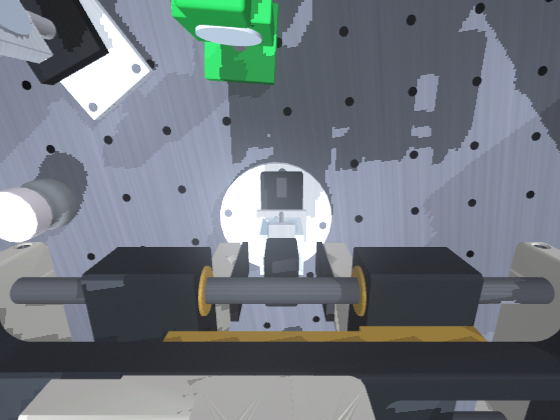

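The jaws are half closed with the tab (265–298) centred between them. Closing on.

Call:
jog_arm(
  motion=[
    {"dx":0,"dy":0,"dz":0,"twist":0},
    {"dx":0,"dy":0,"dz":0,"twist":0},
    {"dx":0,"dy":0,"dz":0,"twist":0},
    {"dx":0,"dy":0,"dz":0,"twist":0},
    {"dx":0,"dy":0,"dz":0,"twist":0},
    {"dx":0,"dy":0,"dz":0,"twist":0},
  ],
  gripper=0.005,
  newtons=25,
)

```text
t: 5.2
eef_pos: [0.4868, 0.0835, 0.099]
ee_rot: [0.53, 1.571, -2.761]
force: [0.7, -0.6, -1.7]
width: 0.0177
```

Call:
jog_arm(
  motion=[
    {"dx":-0.01,"dy":0,"dz":0,"twist":0},
    {"dx":-0.04,"dy":0,"dz":0,"twist":0},
    {"dx":-0.07,"dy":0,"dz":0,"twist":0},
    {"dx":-0.1,"dy":0,"dz":0,"twist":0},
    {"dx":-0.125,"dy":0,"dz":0,"twist":0},
    {"dx":-0.135,"dy":0,"dz":0,"twist":0},
    {"dx":-0.135,"dy":0,"dz":0,"twist":0},
  ],
)

```text
t: 5.78
eef_pos: [0.4877, 0.0839, 0.2366]
ee_rot: [-2.481, 1.566, 0.51]
force: [-0.3, 0.8, -4.1]
width: 0.0178
```

```bash
python3 -c "
from h import *
wshot('w5')
s=arm.get_state();R=RR(s['ee_rot']);print(R)
print(R.T@(np.array([.4943,-.277,.0935])-s['eef_pos']))"
```

```text
5.78 [0.4877 0.0839 0.2366] [-2.4813  1.5662  0.5103] q [ 0.5687  0.0569 -0.3793  0.0003 -1.13   -0.7188] F [-0.326   0.7829 -4.0961] 0.0178350896799027
[[ 0.0009 -0.1498 -0.9887]
 [ 0.0013 -0.9887  0.1498]
 [-1.     -0.0014 -0.0007]]
[ 0.1404  0.3556 -0.0615]
```

View pics/w5.png

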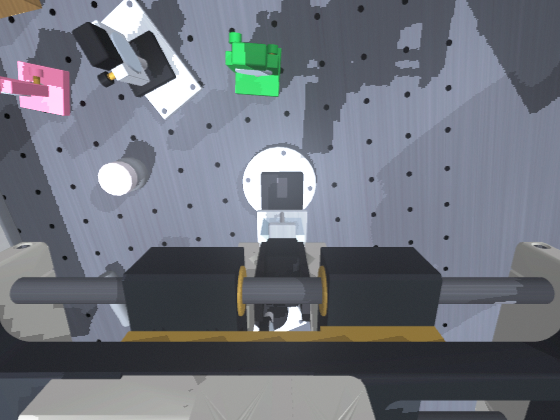

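The cube is held (width 17.8 mm) and hangs clear. Carrying it to the cork mat.

Call:
jog_arm(
  motion=[
    {"dx":0,"dy":0.02,"dz":-0.003,"twist":0},
    {"dx":0,"dy":0.05,"dz":-0.009,"twist":0},
    {"dx":0,"dy":0.085,"dz":-0.015,"twist":0},
    {"dx":0,"dy":0.125,"dz":-0.021,"twist":0},
    {"dx":0,"dy":0.165,"dz":-0.028,"twist":0},
    {"dx":0,"dy":0.205,"dz":-0.035,"twist":0},
    {"dx":0,"dy":0.245,"dz":-0.042,"twist":0},
    {"dx":0,"dy":0.285,"dz":-0.049,"twist":0},
    {"dx":0,"dy":0.315,"dz":-0.054,"twist":0},
    {"dx":0,"dy":0.338,"dz":-0.058,"twist":0},
    {"dx":0,"dy":0.35,"dz":-0.06,"twist":0},
    {"dx":0,"dy":0.356,"dz":-0.061,"twist":0},
    {"dx":0,"dy":0.356,"dz":-0.061,"twist":0},
  ],
)

```text
t: 6.92
eef_pos: [0.493, -0.278, 0.2321]
ee_rot: [-0.14, 1.568, 2.85]
force: [-0.2, 0.7, -3.6]
width: 0.0177
```

Call:
jog_arm(
  motion=[
    {"dx":0.03,"dy":0,"dz":0,"twist":0},
    {"dx":0.06,"dy":0,"dz":0,"twist":0},
    {"dx":0.09,"dy":0,"dz":0,"twist":0},
    {"dx":0.11,"dy":0,"dz":0,"twist":0},
    {"dx":0.125,"dy":0,"dz":0,"twist":0},
    {"dx":0.13,"dy":0,"dz":0,"twist":0},
    {"dx":0.132,"dy":0,"dz":0,"twist":0},
    {"dx":0.132,"dy":0,"dz":0,"twist":0},
  ],
)

```text
t: 7.58
eef_pos: [0.4942, -0.2769, 0.1022]
ee_rot: [1.009, 1.571, -2.282]
force: [-0.7, 0.4, -3.5]
width: 0.0179
```

```bash
python3 -c "
from h import *
m,i=wshot('w6');cv2.imwrite('pics/sc6.png',arm.grab_frame('scene')[:,:,::-1])
"
```

```text
7.58 [ 0.4942 -0.2769  0.1022] [ 1.0086  1.5707 -2.2819] q [-0.1652  0.3075 -0.4046  0.0001 -0.8588  0.0163] F [-0.7051  0.4197 -3.5301] 0.017902650131936478
```

View pics/w6.png

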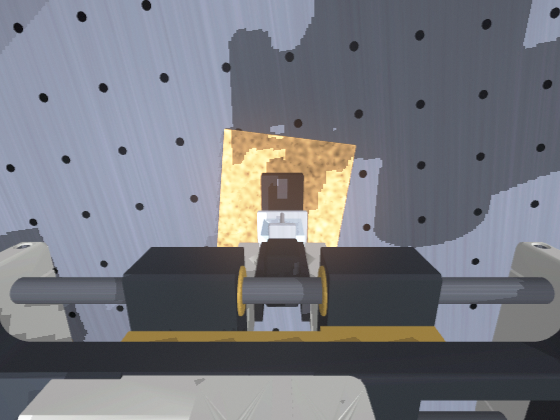

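View pics/sc6.png

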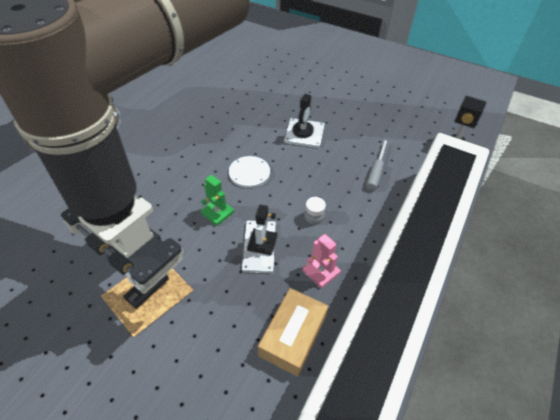

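The cube is above the cork mat and centred on it, about 9 mm up. Setting it down gently.

Call:
jog_arm(
  motion=[
    {"dx":0.003,"dy":0,"dz":0,"twist":0},
    {"dx":0.006,"dy":0,"dz":0,"twist":0},
    {"dx":0.0075,"dy":0,"dz":0,"twist":0},
    {"dx":0.0085,"dy":0,"dz":0,"twist":0},
    {"dx":0.009,"dy":0,"dz":0,"twist":0},
    {"dx":0.0092,"dy":0,"dz":0,"twist":0},
    {"dx":0.0092,"dy":0,"dz":0,"twist":0},
  ],
)

```text
t: 8.27
eef_pos: [0.4939, -0.2776, 0.0933]
ee_rot: [2.746, 1.571, -0.545]
force: [-2.0, 1.9, 3.8]
width: 0.0179
```

It is in contact: the vertical force went from −3.5 to +3.8 N. Releasing.

Call:
jog_arm(
  motion=[
    {"dx":0,"dy":0,"dz":0,"twist":0},
    {"dx":0,"dy":0,"dz":0,"twist":0},
    {"dx":0,"dy":0,"dz":0,"twist":0},
    {"dx":0,"dy":0,"dz":0,"twist":0},
    {"dx":0,"dy":0,"dz":0,"twist":0},
    {"dx":0,"dy":0,"dz":0,"twist":0},
    {"dx":0,"dy":0,"dz":0,"twist":0},
    {"dx":-0.03,"dy":0,"dz":0,"twist":0},
    {"dx":-0.07,"dy":0,"dz":0,"twist":0},
    {"dx":-0.11,"dy":0,"dz":0,"twist":0},
    {"dx":-0.14,"dy":0,"dz":0,"twist":0},
    {"dx":-0.145,"dy":0,"dz":0,"twist":0},
    {"dx":-0.145,"dy":0,"dz":0,"twist":0},
  ],
  gripper=0.0876,
)

```text
t: 9.35
eef_pos: [0.4951, -0.278, 0.2408]
ee_rot: [3.055, 1.565, -0.236]
force: [0.1, 0.4, 0.1]
width: 0.0872
```

```bash
python3 -c "
from h import *
m,i=wshot('w7')
s=arm.get_state();R=RR(s['ee_rot']);print(R)
print(R.T@(np.array([.536,.2735,.238])-s['eef_pos']))
"
```

```text
9.35 [ 0.4951 -0.278   0.2408] [ 3.0554  1.5653 -0.2361] q [-0.1668  0.1779 -0.2282  0.0004 -1.1592  0.0167] F [0.0517 0.4203 0.1078] 0.08722591247096993
[[ 0.0021 -0.1497 -0.9887]
 [-0.     -0.9887  0.1497]
 [-1.     -0.0003 -0.0021]]
[ 0.0007 -0.5511  0.0411]
```

View pics/w7.png

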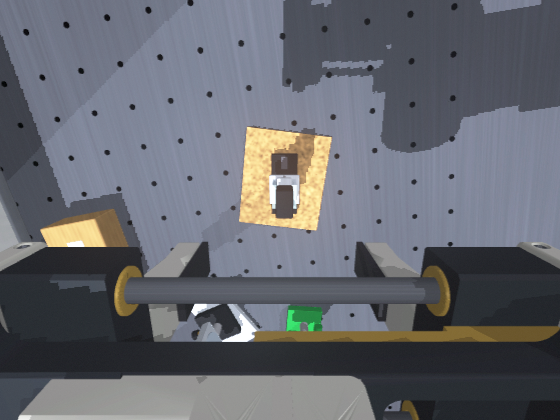

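The cube stands upright on the cork mat, with its tab at (284,200) and foot at (284,165). Now to the lens. I'll stop short of it so the wrist camera can check it first.

Call:
jog_arm(
  motion=[
    {"dx":0,"dy":-0.632,"dz":0.053,"twist":-10.5},
    {"dx":0,"dy":-0.632,"dz":0.053,"twist":-10.5},
    {"dx":0,"dy":-0.632,"dz":0.053,"twist":-10.5},
    {"dx":0,"dy":-0.632,"dz":0.053,"twist":-10.5},
    {"dx":0,"dy":-0.632,"dz":0.053,"twist":-10.5},
    {"dx":0,"dy":-0.632,"dz":0.053,"twist":-10.5},
    {"dx":0,"dy":-0.632,"dz":0.053,"twist":-10.5},
    {"dx":0,"dy":-0.632,"dz":0.053,"twist":-10.5},
    {"dx":0,"dy":-0.632,"dz":0.053,"twist":-10.5},
    {"dx":0,"dy":-0.632,"dz":0.053,"twist":-10.5},
    {"dx":0,"dy":-0.632,"dz":0.053,"twist":-10.5},
    {"dx":0,"dy":-0.632,"dz":0.053,"twist":-10.5},
    {"dx":0,"dy":-0.632,"dz":0.053,"twist":-10.5},
    {"dx":0,"dy":-0.632,"dz":0.053,"twist":-10.5},
    {"dx":0,"dy":-0.632,"dz":0.053,"twist":-10.5},
    {"dx":0,"dy":-0.632,"dz":0.053,"twist":-10.5},
    {"dx":0,"dy":-0.632,"dz":0.053,"twist":-10.5},
    {"dx":0,"dy":-0.632,"dz":0.053,"twist":-10.5},
    {"dx":0,"dy":-0.632,"dz":0.053,"twist":-10.5},
  ],
)

```text
t: 10.98
eef_pos: [0.5354, 0.3541, 0.2364]
ee_rot: [0.768, 1.568, -2.341]
force: [0.6, 0.0, 0.2]
width: 0.0875
```

```bash
python3 -c "
from h import *
m,i=wshot('w8')
p=proj(m,[.536,.2735,.115]).astype(int);print(p)
crop(i,p[0]-70,max(p[1]-60,0),140,110,5,'pics/w8_lens.png')
"
```

```text
10.98 [0.5354 0.3541 0.2364] [ 0.7675  1.5682 -2.3412] q [ 0.8875  0.3071 -0.0656 -0.0002 -1.2008 -0.8546] F [0.6083 0.0087 0.1532] 0.08747700709650384
[283 117]
```

View pics/w8.png

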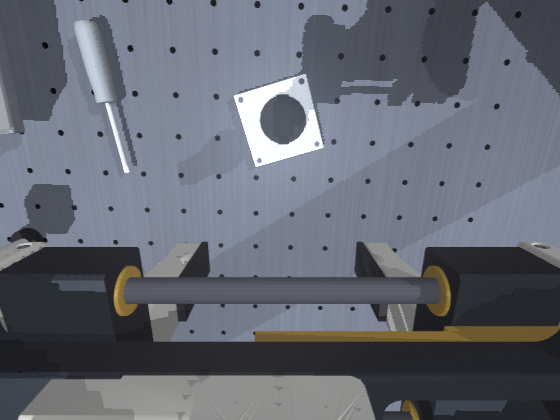

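View pics/w8_lens.png

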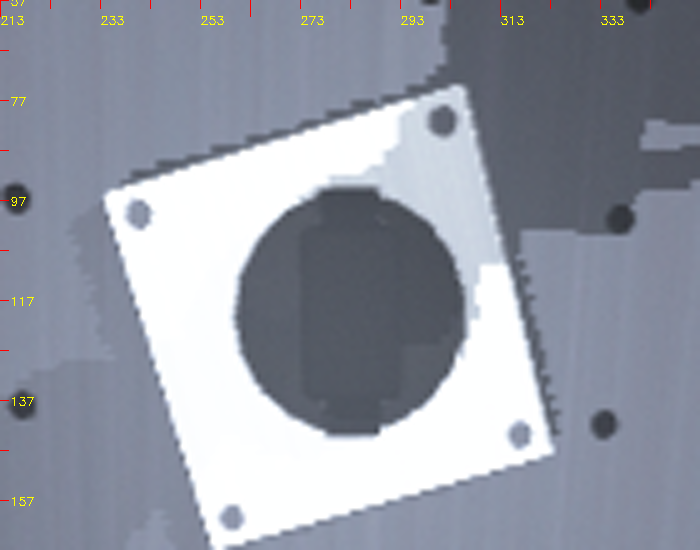

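The lens tab fills crop x 300–400, y 228–400, so its centre is at pixel (283,119.8), aligned with the jaws. The foot circle is centred at (283,119).

```bash
python3 -c "
from h import *
m=lm('w8')
a=atz(m,(283,119.8),.115);b=atz(m,(283.2,119),.022);print(a,b)
Q=[(105,195),(462,85),(553,453),(213,548)]
P=np.array([atz(m,(x/5+213,y/5+57),.01) for x,y in Q]);print('sq',P.mean(0),[np.linalg.norm(P[i]-P[i-1]) for i in range(4)],[np.degrees(np.arctan2(*(P[i]-P[i-1])[1::-1])) for i in range(4)])
s=arm.get_state();R=RR(s['ee_rot']);print(R);print(s['eef_pos'],R.T@(np.array([a[0],a[1],.099])-s['eef_pos']))
# two-view height of tab centre
print(tri((lm('w1b'),(259.8,100.8)),(m,(283,119.8))))
"
```

```text
[0.5368 0.2751 0.115 ] [0.536 0.274 0.022]
sq [0.5401 0.2781 0.01  ] [np.float64(0.08836459572379594), np.float64(0.08875657532077887), np.float64(0.08898022900688608), np.float64(0.0898802085590949)] [np.float64(-72.53030593668697), np.float64(-162.237617903757), np.float64(108.19389809402787), np.float64(17.370806078951823)]
[[-0.0011  0.0323 -0.9995]
 [-0.0012 -0.9995 -0.0323]
 [-1.      0.0011  0.0011]]
[0.5357 0.3539 0.237 ] [0.1381 0.0786 0.0013]
(array([0.5368, 0.2749, 0.1029]), [np.float64(0.00017704559832863644), np.float64(0.00017704559832852832)])
```

Call:
jog_arm(
  motion=[
    {"dx":0,"dy":0.04,"dz":0.001,"twist":0},
    {"dx":0,"dy":0.079,"dz":0.0015,"twist":0},
    {"dx":0.03,"dy":0.079,"dz":0.0015,"twist":0},
    {"dx":0.07,"dy":0.079,"dz":0.0015,"twist":0},
    {"dx":0.105,"dy":0.079,"dz":0.0015,"twist":0},
    {"dx":0.128,"dy":0.079,"dz":0.0015,"twist":0},
    {"dx":0.138,"dy":0.079,"dz":0.0015,"twist":0},
    {"dx":0.138,"dy":0.079,"dz":0.0015,"twist":0},
  ],
)

```text
t: 11.7
eef_pos: [0.5361, 0.2742, 0.0978]
ee_rot: [0.699, 1.567, -2.411]
force: [-1.3, 0.1, -0.1]
width: 0.0876
```

Call:
jog_arm(
  motion=[
    {"dx":0,"dy":0,"dz":0,"twist":0},
    {"dx":0,"dy":0,"dz":0,"twist":0},
    {"dx":0,"dy":0,"dz":0,"twist":0},
    {"dx":0,"dy":0,"dz":0,"twist":0},
    {"dx":0,"dy":0,"dz":0,"twist":0},
    {"dx":0,"dy":0,"dz":0,"twist":0},
    {"dx":0,"dy":0,"dz":0,"twist":0},
    {"dx":0,"dy":0,"dz":0,"twist":0},
    {"dx":0,"dy":0,"dz":0,"twist":0},
    {"dx":0,"dy":0,"dz":0,"twist":0},
    {"dx":0,"dy":0,"dz":0,"twist":0},
    {"dx":0,"dy":0,"dz":0,"twist":0},
    {"dx":0,"dy":0,"dz":0,"twist":0},
    {"dx":0,"dy":0,"dz":0,"twist":0},
  ],
  gripper=0.005,
  newtons=25,
)

```text
t: 12.87
eef_pos: [0.537, 0.2762, 0.0998]
ee_rot: [-0.066, 1.571, 3.108]
force: [0.6, 0.2, -0.5]
width: 0.018
```

```bash
python3 -c "
from h import *
m,i=wshot('w9')"
```

```text
12.87 [0.537  0.2762 0.0998] [-0.0663  1.5707  3.1085] q [ 0.7982  0.3642 -0.323  -0.0001 -0.8837 -0.765 ] F [ 0.5808  0.1945 -0.5026] 0.017992951134922577
```

View pics/w9.png

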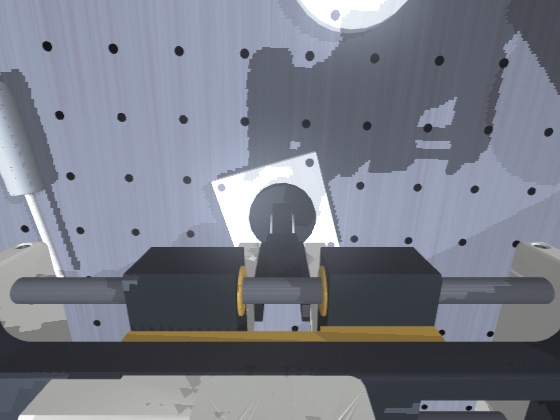

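```bash
python3 -c "
from h import *
i=cv2.imread('pics/w9.png');crop(i,200,140,160,110,5,'pics/w9c.png')"
```

```text
(no output)
```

View pics/w9c.png

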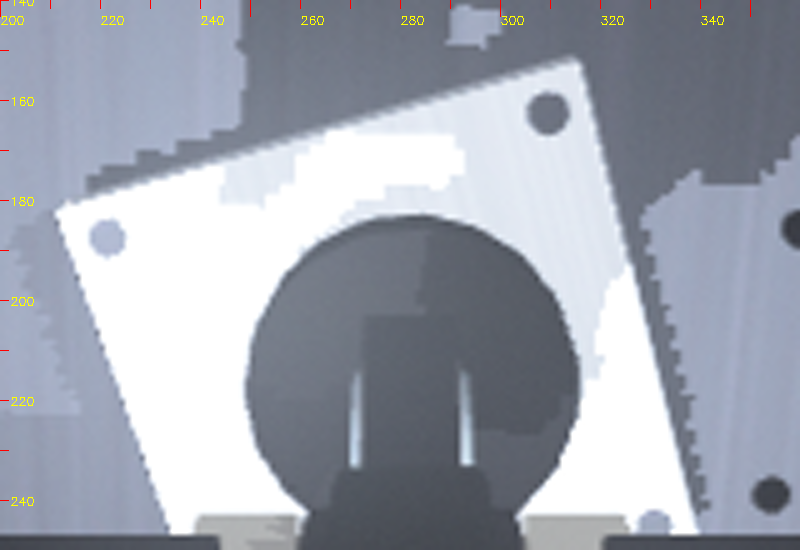

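Call:
jog_arm(
  motion=[
    {"dx":-0.01,"dy":0,"dz":0,"twist":0},
    {"dx":-0.04,"dy":0,"dz":0,"twist":0},
    {"dx":-0.07,"dy":0,"dz":0,"twist":0},
    {"dx":-0.1,"dy":0,"dz":0,"twist":0},
    {"dx":-0.125,"dy":0,"dz":0,"twist":0},
    {"dx":-0.135,"dy":0,"dz":0,"twist":0},
    {"dx":-0.135,"dy":0,"dz":0,"twist":0},
  ],
)

```text
t: 13.5
eef_pos: [0.5379, 0.2769, 0.2378]
ee_rot: [-2.451, 1.566, 0.723]
force: [-1.5, 0.1, -3.5]
width: 0.018
```

```bash
python3 -c "
from h import *
m,i=wshot('w10')
s=arm.get_state();R=RR(s['ee_rot']);print(R)"
```

```text
13.5 [0.5379 0.2769 0.2378] [-2.4515  1.5659  0.7234] q [ 0.7981  0.2416 -0.1528  0.0004 -1.1715 -0.765 ] F [-1.4605  0.1412 -3.4959] 0.0180490673818872
[[ 0.0007  0.0329 -0.9995]
 [ 0.0015 -0.9995 -0.0329]
 [-1.     -0.0015 -0.0008]]
```

View pics/w10.png

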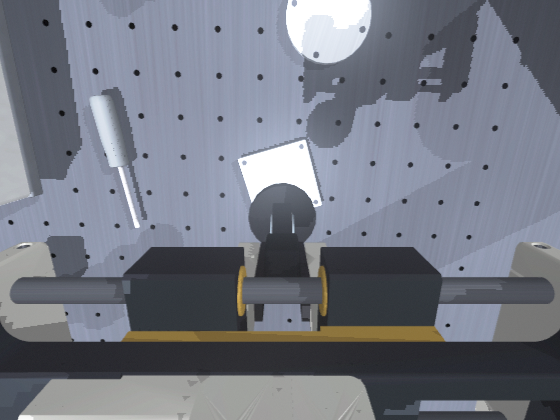

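```bash
python3 -c "
from h import *
m=lm('w9')
c=[(247,385),(580,383),(415,214),(300,265),(530,260),(262,450),(563,460)]
P=np.array([atz(m,(x/5+200,y/5+140),.022) for x,y in c])[:,:2]
A=np.c_[2*P,np.ones(len(P))];x=np.linalg.lstsq(A,(P**2).sum(1),rcond=None)[0][:2];print('foot',x,np.linalg.norm(P-x,axis=1))
R=RR(m['attitude'])
# tool frame from camera: tcp = eye - Rtool*(off)
C=np.array([[0,-.29,.957],[0,-.957,-.29],[1,0,0]]);Rt=R@C.T;tcp=m['eye']-Rt@np.array([-.1465,.0788,.0004]);print(tcp,Rt.T@(np.array([*x,.022])-tcp))
Q=[(55,210),(580,57)]
m=lm('w10');c=[(285.5,15),(371,15),(328,63.5),(300,50),(358,50)]
P=np.array([atz(m,p,.01) for p in c])[:,:2]
print(P)
A=np.c_[2*P,np.ones(len(P))];x=np.linalg.lstsq(A,(P**2).sum(1),rcond=None)[0][:2];print('round',x,np.linalg.norm(P-x,axis=1))
"
```

```text
foot [0.5362 0.273 ] [0.0274 0.0269 0.0282 0.0271 0.0276 0.0278 0.028 ]
[0.5376 0.2761 0.0997] [0.0777 0.003  0.0014]
[[0.5409 0.0863]
 [0.4452 0.0832]
 [0.4894 0.134 ]
 [0.5228 0.1209]
 [0.4559 0.1187]]
round [0.4922 0.086 ] [0.0487 0.0471 0.0481 0.0465 0.0489]
```

Call:
jog_arm(
  motion=[
    {"dx":0,"dy":0.015,"dz":0.004,"twist":0},
    {"dx":0,"dy":0.045,"dz":0.012,"twist":0},
    {"dx":0,"dy":0.08,"dz":0.022,"twist":0},
    {"dx":0,"dy":0.115,"dz":0.032,"twist":0},
    {"dx":0,"dy":0.145,"dz":0.04,"twist":0},
    {"dx":0,"dy":0.168,"dz":0.046,"twist":0},
    {"dx":0,"dy":0.18,"dz":0.049,"twist":0},
    {"dx":0,"dy":0.1875,"dz":0.051,"twist":0},
    {"dx":0.03,"dy":0.1875,"dz":0.051,"twist":0},
    {"dx":0.06,"dy":0.1875,"dz":0.051,"twist":0},
    {"dx":0.09,"dy":0.1875,"dz":0.051,"twist":0},
    {"dx":0.11,"dy":0.1875,"dz":0.051,"twist":0},
    {"dx":0.12,"dy":0.1875,"dz":0.051,"twist":0},
    {"dx":0.125,"dy":0.1875,"dz":0.051,"twist":0},
    {"dx":0.125,"dy":0.1875,"dz":0.051,"twist":0},
    {"dx":0.125,"dy":0.1875,"dz":0.051,"twist":0},
  ],
)

```text
t: 14.88
eef_pos: [0.493, 0.0875, 0.1105]
ee_rot: [-3.094, 1.57, 0.081]
force: [-0.8, -0.4, -3.5]
width: 0.0179
```

```bash
python3 -c "
from h import *
m,i=wshot('w11');crop(i,205,130,155,120,5,'pics/w11c.png')"
```

```text
14.88 [0.493  0.0875 0.1105] [-3.0945  1.57    0.0809] q [ 0.5691  0.1983 -0.5375  0.0005 -0.8343 -0.5357] F [-0.7581 -0.4193 -3.466 ] 0.0178675850009655
```

View pics/w11c.png

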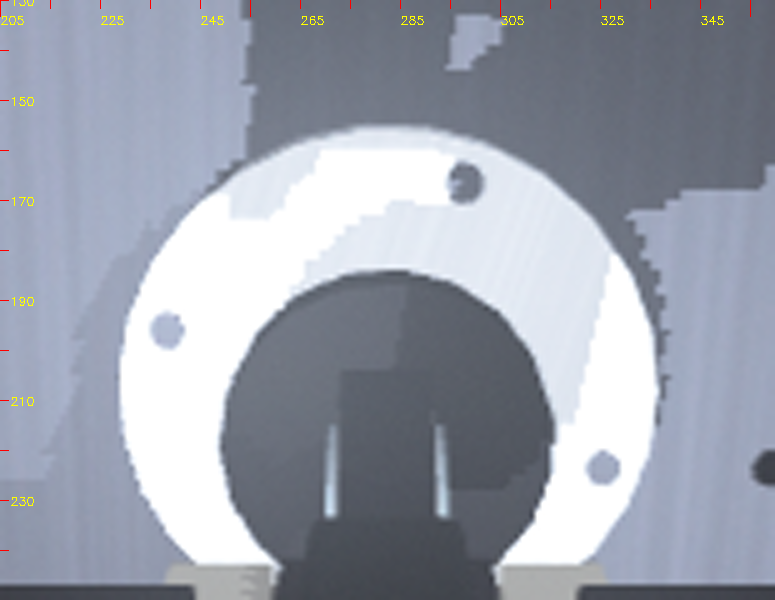

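```bash
cat >> h.py <<'E'
def circ(m,c,z,o,k):
    P=np.array([atz(m,(x/k+o[0],y/k+o[1]),z) for x,y in c])[:,:2]
    A=np.c_[2*P,np.ones(len(P))];x=np.linalg.lstsq(A,(P**2).sum(1),rcond=None)[0][:2];return x,np.linalg.norm(P-x,axis=1)
E
python3 -c "
from h import *
m=lm('w11');o=(205,130)
f,r=circ(m,[(220,445),(554,435),(390,270),(275,315),(500,315),(240,530),(540,520)],.0333,o,5);print(f,r)
p,r=circ(m,[(119,385),(658,385),(392,125),(190,220),(590,215),(145,485),(640,465)],.01,o,5);print(p,r)
s=arm.get_state();R=RR(s['ee_rot']);print(R, R.T@np.array([*(p-f),0]))
"
```

```text
[0.4928 0.0859] [0.0272 0.0272 0.0289 0.028  0.028  0.0287 0.0287]
[0.4924 0.0851] [0.0481 0.0478 0.0479 0.0467 0.0474 0.0474 0.0472]
[[ 0.0017  0.0337 -0.9994]
 [ 0.0006 -0.9994 -0.0337]
 [-1.     -0.0006 -0.0017]] [-0.      0.0008  0.0004]
```

The foot circle and plate circle agree within 1 mm. Setting the lens down.

Call:
jog_arm(
  motion=[
    {"dx":0.004,"dy":0.001,"dz":0,"twist":0},
    {"dx":0.007,"dy":0.001,"dz":0,"twist":0},
    {"dx":0.009,"dy":0.001,"dz":0,"twist":0},
    {"dx":0.01,"dy":0.001,"dz":0,"twist":0},
    {"dx":0.0107,"dy":0.001,"dz":0,"twist":0},
    {"dx":0.011,"dy":0.001,"dz":0,"twist":0},
    {"dx":0.011,"dy":0.001,"dz":0,"twist":0},
  ],
)

```text
t: 15.52
eef_pos: [0.4925, 0.0862, 0.0999]
ee_rot: [-2.995, 1.57, 0.18]
force: [-4.2, 1.4, 8.1]
width: 0.0176
```

Contact is firm at +8 N. Release, rise, and move to a viewing pose for the mirror.

Call:
jog_arm(
  motion=[
    {"dx":0,"dy":0,"dz":0,"twist":0},
    {"dx":0,"dy":0,"dz":0,"twist":0},
    {"dx":0,"dy":0,"dz":0,"twist":0},
    {"dx":0,"dy":0,"dz":0,"twist":0},
    {"dx":0,"dy":0,"dz":0,"twist":0},
    {"dx":0,"dy":0,"dz":0,"twist":0},
    {"dx":0,"dy":0,"dz":0,"twist":0},
    {"dx":-0.03,"dy":0,"dz":0,"twist":0},
    {"dx":-0.07,"dy":0,"dz":0,"twist":0},
    {"dx":-0.11,"dy":0,"dz":0,"twist":0},
    {"dx":-0.138,"dy":0,"dz":0,"twist":0},
    {"dx":-0.138,"dy":0.03,"dz":-0.03,"twist":-7},
    {"dx":-0.138,"dy":0.06,"dz":-0.06,"twist":-14},
    {"dx":-0.138,"dy":0.09,"dz":-0.087,"twist":-19},
    {"dx":-0.138,"dy":0.099,"dz":-0.095,"twist":-19},
    {"dx":-0.138,"dy":0.099,"dz":-0.095,"twist":-19},
    {"dx":-0.138,"dy":0.099,"dz":-0.095,"twist":-19},
  ],
  gripper=0.0876,
)

```text
t: 16.93
eef_pos: [0.5908, -0.0108, 0.2359]
ee_rot: [-0.123, 1.569, -2.903]
force: [-0.9, 0.1, -0.0]
width: 0.0876
```

```bash
python3 -c "
from h import *
m,i=wshot('w12');cv2.imwrite('pics/sc12.png',arm.grab_frame('scene')[:,:,::-1])
crop(i,205,50,160,120,5,'pics/w12c.png')"
```

```text
16.93 [ 0.5908 -0.0108  0.2359] [-0.1234  1.5691 -2.9029] q [ 0.3122  0.2236 -0.181  -0.0001 -1.1679  0.05  ] F [-0.9367  0.1106 -0.013 ] 0.08756019836172615
```

View pics/w12.png

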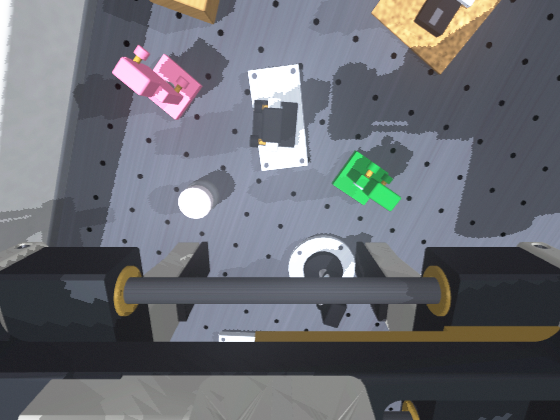

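View pics/w12c.png

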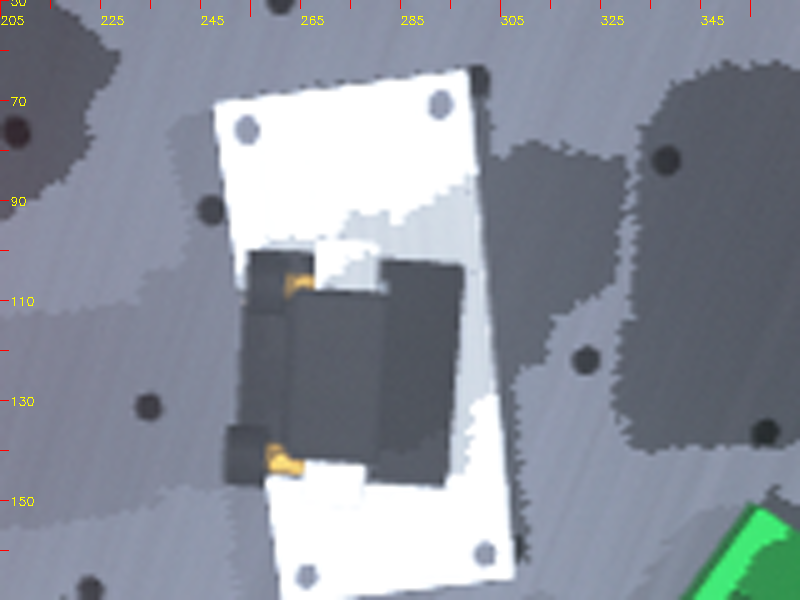

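View pics/sc12.png

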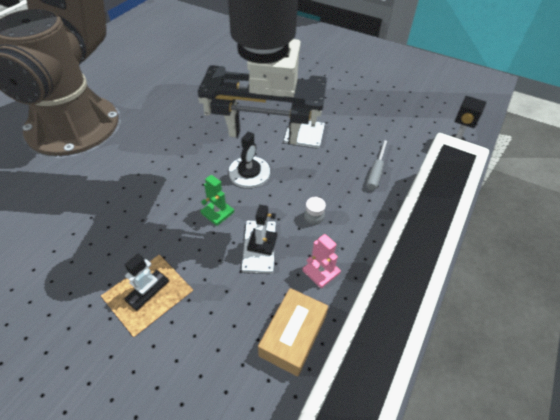

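The lens stands upright on the round plate. The mirror on the oblong plate has its tab centred at crop (335,375), pixel (272,125). Its black foot, aluminium plate and brass/black knobs fit the description. Pink (160,80) and green (365,180) are the look-alikes.

```bash
python3 -c "
from h import *
m=lm('w12')
def quad(n,Q,z,o,k):
    P=np.array([atz(m,(x/k+o[0],y/k+o[1]),z) for x,y in Q]);print(n,P.mean(0)[:2],[round(float(np.linalg.norm(P[i]-P[i-1])),4) for i in range(4)],[round(float(np.degrees(np.arctan2(*(P[i]-P[i-1])[1::-1]))),1) for i in range(4)]);return P
o=(205,50)
quad('tab',[(292,290),(387,293),(378,460),(285,455)],.115,o,5)
quad('oblong',[(214,103),(468,70),(514,578),(282,601)],.01,o,5)
a,b=[atz(m,(x/5+o[0],y/5+o[1]),.022) for x,y in((464,265),(446,487))]
print('foot edge',(a+b)/2,np.linalg.norm(a-b),np.degrees(np.arctan2(*(a-b)[1::-1])))
n=np.array([-(b-a)[1],(b-a)[0]])/np.linalg.norm(b-a);print('ctr',((a+b)/2)[:2]+n*.026,((a+b)/2)[:2]-n*.026)
s=arm.get_state();R=RR(s['ee_rot']);print(R,s['eef_pos'])
"
```

```text
tab [ 0.6249 -0.0773] [0.0282, 0.0166, 0.0286, 0.0168] [-72.9, -161.0, 107.5, 17.7]
oblong [ 0.6212 -0.0832] [0.1183, 0.0599, 0.1195, 0.06] [-62.7, -152.5, 117.4, 26.4]
foot edge [ 0.6    -0.0843  0.022 ] 0.05121869187640507 -73.28295453270633
ctr [ 0.5751 -0.0918] [ 0.6249 -0.0768]
[[-0.0007  0.3562 -0.9344]
 [-0.     -0.9344 -0.3562]
 [-1.     -0.0002  0.0007]] [ 0.5901 -0.0096  0.2365]
```

```bash
python3 -c "
from h import *
m=lm('w12')
for n,p,z in(('pinkfoot',(178,88),.012),('pinktab',(135,72),.1),('jar',(196,202),.045)):print(n,atz(m,p,z))
d=np.array([np.cos(.297),np.sin(.297)]);
for p,z in(((178,88),.012),((135,72),.1)):
  v=atz(m,p,z)[:2]-[.625,-.077];print(v@d,v@[-d[1],d[0]])
"
```

```text
pinkfoot [ 0.746  -0.0748  0.012 ]
pinktab [ 0.755  -0.0764  0.1   ]
jar [0.6815 0.0409 0.045 ]
0.11635880546394772 -0.033344862701158925
0.12450863822342144 -0.03751863940338537
```

Call:
jog_arm(
  motion=[
    {"dx":0,"dy":0.037,"dz":-0.004,"twist":4},
    {"dx":0,"dy":0.0747,"dz":-0.0084,"twist":4},
    {"dx":0.03,"dy":0.0747,"dz":-0.0084,"twist":4},
    {"dx":0.07,"dy":0.0747,"dz":-0.0084,"twist":4},
    {"dx":0.105,"dy":0.0747,"dz":-0.0084,"twist":4},
    {"dx":0.127,"dy":0.0747,"dz":-0.0084,"twist":4},
    {"dx":0.137,"dy":0.0747,"dz":-0.0084,"twist":4},
    {"dx":0.137,"dy":0.0747,"dz":-0.0084,"twist":4},
  ],
)

```text
t: 17.7
eef_pos: [0.6234, -0.0758, 0.0979]
ee_rot: [-0.182, 1.567, -3.028]
force: [-0.5, 0.4, -0.5]
width: 0.0875
```

Call:
jog_arm(
  motion=[
    {"dx":0,"dy":0,"dz":0,"twist":0},
    {"dx":0,"dy":0,"dz":0,"twist":0},
    {"dx":0,"dy":0,"dz":0,"twist":0},
    {"dx":0,"dy":0,"dz":0,"twist":0},
    {"dx":0,"dy":0,"dz":0,"twist":0},
    {"dx":0,"dy":0,"dz":0,"twist":0},
    {"dx":0,"dy":0,"dz":0,"twist":0},
    {"dx":0,"dy":0,"dz":0,"twist":0},
    {"dx":0,"dy":0,"dz":0,"twist":0},
    {"dx":0,"dy":0,"dz":0,"twist":0},
    {"dx":0,"dy":0,"dz":0,"twist":0},
    {"dx":0,"dy":0,"dz":0,"twist":0},
    {"dx":0,"dy":0,"dz":0,"twist":0},
    {"dx":0,"dy":0,"dz":0,"twist":0},
  ],
  gripper=0.005,
  newtons=25,
)

```text
t: 18.87
eef_pos: [0.6251, -0.0765, 0.0998]
ee_rot: [0.002, 1.571, -2.845]
force: [0.3, 0.1, -0.5]
width: 0.0178
```

```bash
python3 -c "
from h import *
m,i=wshot('w13');crop(i,190,110,180,140,4,'pics/w13c.png')"
```

```text
18.87 [ 0.6251 -0.0765  0.0998] [ 0.0017  1.5707 -2.8448] q [ 0.1878  0.4011 -0.2633  0.     -0.9065  0.1073] F [ 0.2789  0.1219 -0.4678] 0.0177991184265234
```

View pics/w13.png

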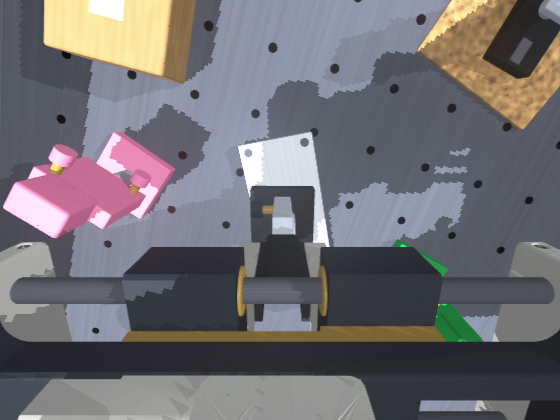

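View pics/w13c.png

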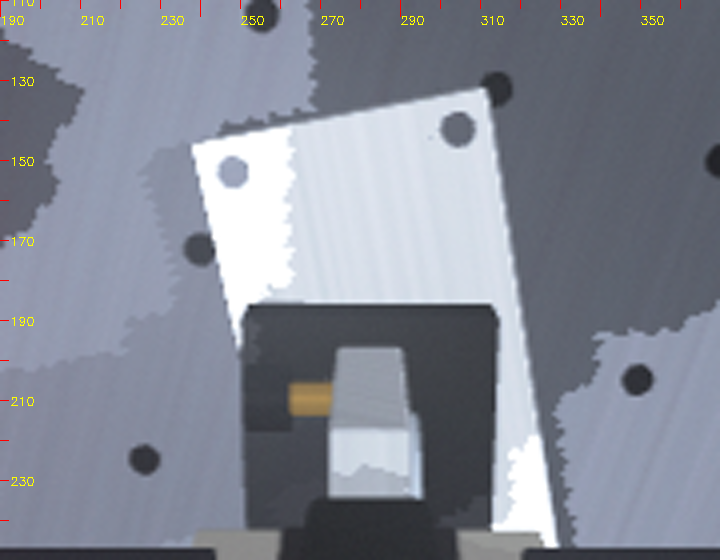

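```bash
python3 -c "
from h import *
m=lm('w13')
a,b=atz(m,(251.3,186.3),.0225),atz(m,(314.3,186.3),.0225)
R=RR(m['attitude']);C=np.array([[0,-.29,.957],[0,-.957,-.29],[1,0,0]]);Rt=R@C.T;tcp=m['eye']-Rt@np.array([-.1465,.0788,.0004])
mid=(a+b)/2;print(tcp,np.linalg.norm(a-b),Rt.T@(mid-tcp),Rt[:,1:].T)
print('delta', Rt.T@(np.array([.540,.277,0])-mid+ .026*Rt[:,1]))
"
```

```text
[ 0.6256 -0.0765  0.0997] 0.049670198345564714 [0.0772 0.0284 0.0012] [[ 0.2903 -0.9569  0.0006]
 [-0.9569 -0.2903  0.001 ]]
delta [ 0.0222 -0.3656 -0.0221]
```

Call:
jog_arm(
  motion=[
    {"dx":-0.01,"dy":0,"dz":0,"twist":0},
    {"dx":-0.04,"dy":0,"dz":0,"twist":0},
    {"dx":-0.07,"dy":0,"dz":0,"twist":0},
    {"dx":-0.1,"dy":0,"dz":0,"twist":0},
    {"dx":-0.125,"dy":0,"dz":0,"twist":0},
    {"dx":-0.135,"dy":0,"dz":0,"twist":0},
    {"dx":-0.135,"dy":0,"dz":0,"twist":0},
  ],
)

```text
t: 19.5
eef_pos: [0.6262, -0.0764, 0.2379]
ee_rot: [2.965, 1.566, 0.118]
force: [0.3, -0.1, -3.8]
width: 0.0178
```

Call:
jog_arm(
  motion=[
    {"dx":0,"dy":-0.015,"dz":-0.001,"twist":0},
    {"dx":0,"dy":-0.045,"dz":-0.003,"twist":0},
    {"dx":0,"dy":-0.085,"dz":-0.005,"twist":0},
    {"dx":0,"dy":-0.125,"dz":-0.008,"twist":0},
    {"dx":0,"dy":-0.165,"dz":-0.01,"twist":0},
    {"dx":0,"dy":-0.205,"dz":-0.012,"twist":0},
    {"dx":0,"dy":-0.245,"dz":-0.015,"twist":0},
    {"dx":0,"dy":-0.285,"dz":-0.017,"twist":0},
    {"dx":0,"dy":-0.32,"dz":-0.019,"twist":0},
    {"dx":0,"dy":-0.345,"dz":-0.021,"twist":0},
    {"dx":0,"dy":-0.358,"dz":-0.022,"twist":0},
    {"dx":0,"dy":-0.3655,"dz":-0.022,"twist":0},
    {"dx":0.03,"dy":-0.3655,"dz":-0.022,"twist":0},
    {"dx":0.06,"dy":-0.3655,"dz":-0.022,"twist":0},
    {"dx":0.09,"dy":-0.3655,"dz":-0.022,"twist":0},
    {"dx":0.11,"dy":-0.3655,"dz":-0.022,"twist":0},
    {"dx":0.12,"dy":-0.3655,"dz":-0.022,"twist":0},
    {"dx":0.125,"dy":-0.3655,"dz":-0.022,"twist":0},
    {"dx":0.125,"dy":-0.3655,"dz":-0.022,"twist":0},
    {"dx":0.125,"dy":-0.3655,"dz":-0.022,"twist":0},
  ],
)

```text
t: 21.17
eef_pos: [0.5406, 0.2796, 0.1107]
ee_rot: [-3.009, 1.57, 0.427]
force: [0.8, -0.2, -3.2]
width: 0.0177
```

```bash
python3 -c "
from h import *
m,i=wshot('w14');crop(i,190,130,180,120,4,'pics/w14c.png')"
```

```text
21.17 [0.5406 0.2796 0.1107] [-3.0091  1.5697  0.4273] q [ 0.7982  0.3585 -0.3021  0.0005 -0.9092 -0.5037] F [ 0.8467 -0.2324 -3.2387] 0.01768691406350054
```

View pics/w14c.png

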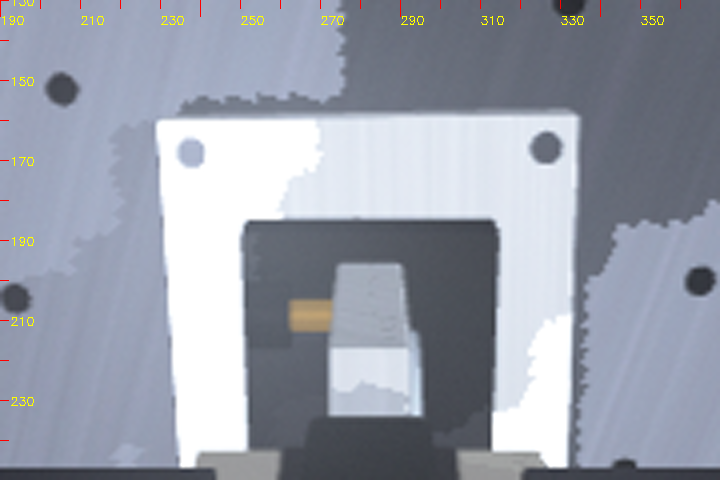

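```bash
python3 -c "
from h import *
m=lm('w14');o=(190,130)
R=RR(m['attitude']);C=np.array([[0,-.29,.957],[0,-.957,-.29],[1,0,0]]);Rt=R@C.T;tcp=m['eye']-Rt@np.array([-.1465,.0788,.0004])
f=lambda x,y,z:(Rt.T@(atz(m,(x/4+o[0],y/4+o[1]),z)-tcp))[1:]
for n,p in dict(pl=(157,121,.01),pr=(578,117,.01),pl2=(177,400,.01),pr2=(571,400,.01),fl=(244,220,.0335),fr=(497,220,.0335),fl2=(247,400,.0335),fr2=(491,400,.0335)).items():print(n,f(*p))
"
```

```text
pl [ 0.0457 -0.0442]
pr [0.0466 0.0451]
pl2 [-0.0176 -0.0429]
pr2 [-0.0176  0.0469]
fl [ 0.0295 -0.0238]
fr [0.0295 0.026 ]
fl2 [-0.0084 -0.0244]
fr2 [-0.0084  0.026 ]
```

The mirror foot is about 2 mm off along tool y. I'll correct that as I set it down.

Call:
jog_arm(
  motion=[
    {"dx":0.004,"dy":-0.002,"dz":0.0005,"twist":0},
    {"dx":0.007,"dy":-0.002,"dz":0.0005,"twist":0},
    {"dx":0.009,"dy":-0.002,"dz":0.0005,"twist":0},
    {"dx":0.01,"dy":-0.002,"dz":0.0005,"twist":0},
    {"dx":0.0107,"dy":-0.002,"dz":0.0005,"twist":0},
    {"dx":0.0111,"dy":-0.002,"dz":0.0005,"twist":0},
    {"dx":0.0111,"dy":-0.002,"dz":0.0005,"twist":0},
  ],
)

```text
t: 21.8
eef_pos: [0.5389, 0.2813, 0.1]
ee_rot: [2.863, 1.57, 0.017]
force: [-2.7, -2.2, 5.8]
width: 0.0177
```

Call:
jog_arm(
  motion=[
    {"dx":0,"dy":0,"dz":0,"twist":0},
    {"dx":0,"dy":0,"dz":0,"twist":0},
    {"dx":0,"dy":0,"dz":0,"twist":0},
    {"dx":0,"dy":0,"dz":0,"twist":0},
    {"dx":0,"dy":0,"dz":0,"twist":0},
    {"dx":0,"dy":0,"dz":0,"twist":0},
    {"dx":0,"dy":0,"dz":0,"twist":0},
    {"dx":-0.03,"dy":0,"dz":0,"twist":0},
    {"dx":-0.07,"dy":0,"dz":0,"twist":0},
    {"dx":-0.11,"dy":0,"dz":0,"twist":0},
    {"dx":-0.138,"dy":0,"dz":0,"twist":0},
    {"dx":-0.138,"dy":-0.04,"dz":0,"twist":0},
    {"dx":-0.138,"dy":-0.08,"dz":0,"twist":0},
    {"dx":-0.138,"dy":-0.08,"dz":0,"twist":0},
    {"dx":-0.138,"dy":-0.08,"dz":0,"twist":0},
  ],
  gripper=0.0876,
)

```text
t: 23.05
eef_pos: [0.5148, 0.3596, 0.2365]
ee_rot: [-0.16, 1.571, -3.004]
force: [-0.2, -0.1, -0.0]
width: 0.0875
```

```bash
python3 -c "
from h import *
m,i=wshot('w15');crop(i,210,55,160,115,5,'pics/w15c.png');crop(i,320,0,150,60,5,'pics/w15d.png')"
```

```text
23.05 [0.5148 0.3596 0.2365] [-0.1599  1.5706 -3.004 ] q [ 0.9201  0.2828 -0.0994 -0.0002 -1.1887 -0.6225] F [-0.1742 -0.1487 -0.0156] 0.08753412628713285
```

View pics/w15.png

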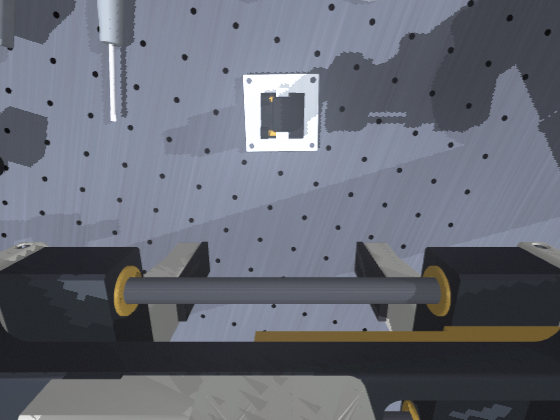

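View pics/w15c.png

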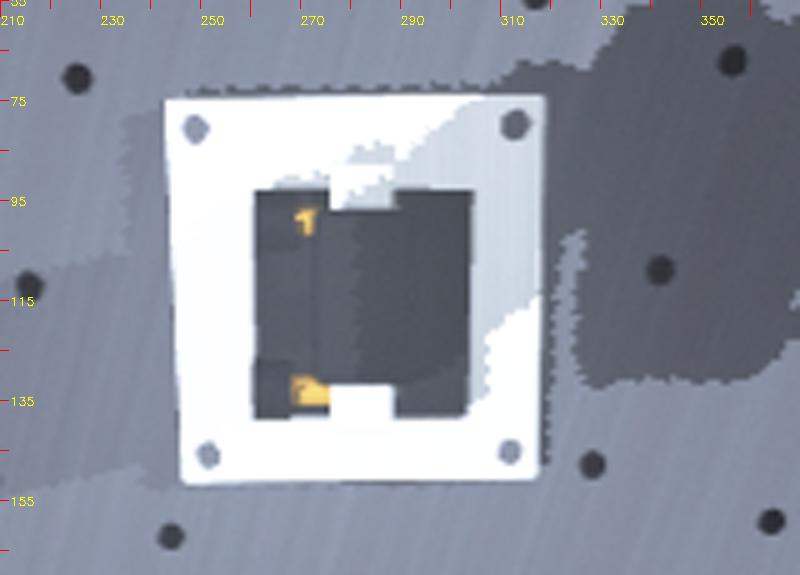

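The mirror stands upright on the square plate. I'll compute the offset and plan the cube pick.

```bash
python3 -c "
from h import *
m=lm('w15');o=(210,55)
g=lambda L,z:np.array([atz(m,(x/5+o[0],y/5+o[1]),z) for x,y in L])
p=g([(165,98),(544,96),(540,479),(182,484)],.01);f=g([(256,190),(472,190),(468,416),(256,418)],.022)
print(p.mean(0),f.mean(0),[np.linalg.norm(f[i]-f[i-1]) for i in range(4)])
s=arm.get_state();R=RR(s['ee_rot']);print(R,s['eef_pos'])
# cube on cork from w7
w=cv2.imread('pics/w7.png');crop(w,235,120,100,115,6,'pics/w7c.png')
"
```

```text
[0.5398 0.2781 0.01  ] [0.538 0.28  0.022] [np.float64(0.051631580110688385), np.float64(0.0501737130132341), np.float64(0.051156314647536505), np.float64(0.05142053041840532)]
[[-0.0004  0.2922 -0.9564]
 [-0.0005 -0.9564 -0.2922]
 [-1.      0.0004  0.0006]] [0.515  0.3585 0.2364]
```

View pics/w7c.png

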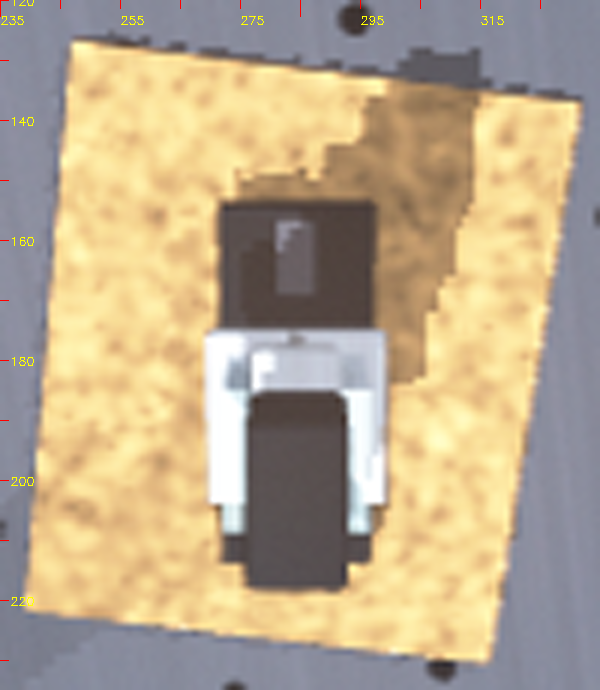

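The foot is about 2.3 mm off centre along tool −y and 1.2 mm along z, so I overcorrected. I'll re-grasp and nudge it.

Call:
jog_arm(
  motion=[
    {"dx":0,"dy":0.04,"dz":0,"twist":0},
    {"dx":0,"dy":0.08,"dz":0,"twist":0},
    {"dx":0.03,"dy":0.08,"dz":0,"twist":0},
    {"dx":0.07,"dy":0.08,"dz":0,"twist":0},
    {"dx":0.105,"dy":0.08,"dz":0,"twist":0},
    {"dx":0.127,"dy":0.08,"dz":0,"twist":0},
    {"dx":0.138,"dy":0.08,"dz":0,"twist":0},
    {"dx":0.138,"dy":0.08,"dz":0,"twist":0},
  ],
)

```text
t: 23.77
eef_pos: [0.5378, 0.2795, 0.0961]
ee_rot: [0.453, 1.566, -2.395]
force: [-0.3, 0.1, 0.5]
width: 0.0878
```

Call:
jog_arm(
  motion=[
    {"dx":0,"dy":0,"dz":0,"twist":0},
    {"dx":0,"dy":0,"dz":0,"twist":0},
    {"dx":0,"dy":0,"dz":0,"twist":0},
    {"dx":0,"dy":0,"dz":0,"twist":0},
    {"dx":0,"dy":0,"dz":0,"twist":0},
    {"dx":0,"dy":0,"dz":0,"twist":0},
    {"dx":0,"dy":0,"dz":0,"twist":0},
    {"dx":0,"dy":0,"dz":0,"twist":0},
    {"dx":0,"dy":0,"dz":0,"twist":0},
    {"dx":0,"dy":0,"dz":0,"twist":0},
    {"dx":0,"dy":0,"dz":0,"twist":0},
    {"dx":0,"dy":0,"dz":0,"twist":0},
    {"dx":0,"dy":0,"dz":0,"twist":0},
    {"dx":0,"dy":0,"dz":0,"twist":0},
  ],
  gripper=0.005,
  newtons=25,
)

```text
t: 24.93
eef_pos: [0.5387, 0.2814, 0.0987]
ee_rot: [0.209, 1.571, -2.637]
force: [-0.7, -0.2, 0.2]
width: 0.0181
```

Call:
jog_arm(
  motion=[
    {"dx":-0.004,"dy":0,"dz":0,"twist":0},
    {"dx":-0.004,"dy":0.0025,"dz":-0.001,"twist":0},
    {"dx":-0.004,"dy":0.0025,"dz":-0.001,"twist":0},
    {"dx":-0.002,"dy":0.0025,"dz":-0.001,"twist":0},
    {"dx":-0.001,"dy":0.0025,"dz":-0.001,"twist":0},
    {"dx":-0.0002,"dy":0.0025,"dz":-0.001,"twist":0},
    {"dx":0.0002,"dy":0.0025,"dz":-0.001,"twist":0},
    {"dx":0.0002,"dy":0.0025,"dz":-0.001,"twist":0},
  ],
)

```text
t: 25.6
eef_pos: [0.5404, 0.2791, 0.0987]
ee_rot: [0.86, 1.57, -1.987]
force: [-1.2, -2.7, 0.2]
width: 0.0178
```

Call:
jog_arm(
  motion=[
    {"dx":0,"dy":0,"dz":0,"twist":0},
    {"dx":0,"dy":0,"dz":0,"twist":0},
    {"dx":0,"dy":0,"dz":0,"twist":0},
    {"dx":0,"dy":0,"dz":0,"twist":0},
    {"dx":0,"dy":0,"dz":0,"twist":0},
    {"dx":0,"dy":0,"dz":0,"twist":0},
    {"dx":0,"dy":0,"dz":0,"twist":0},
    {"dx":-0.03,"dy":0,"dz":0,"twist":0},
    {"dx":-0.07,"dy":0,"dz":0,"twist":0},
    {"dx":-0.11,"dy":0,"dz":0,"twist":0},
    {"dx":-0.138,"dy":0,"dz":0,"twist":0},
    {"dx":-0.138,"dy":-0.04,"dz":0,"twist":0},
    {"dx":-0.138,"dy":-0.08,"dz":0,"twist":0},
    {"dx":-0.138,"dy":-0.08,"dz":0,"twist":0},
    {"dx":-0.138,"dy":-0.08,"dz":0,"twist":0},
  ],
  gripper=0.0876,
)

```text
t: 26.85
eef_pos: [0.5165, 0.3575, 0.2364]
ee_rot: [-0.959, 1.571, 2.48]
force: [-0.7, -0.6, -0.8]
width: 0.0875
```

```bash
python3 -c "
from h import *
m,i=wshot('w16');crop(i,210,55,160,115,5,'pics/w16c.png')"
```

```text
26.85 [0.5165 0.3575 0.2364] [-0.9587  1.5706  2.4804] q [ 0.9156  0.2831 -0.0993 -0.0002 -1.1884 -0.6181] F [-0.7414 -0.6447 -0.8491] 0.08745901490722052
```

View pics/w16c.png

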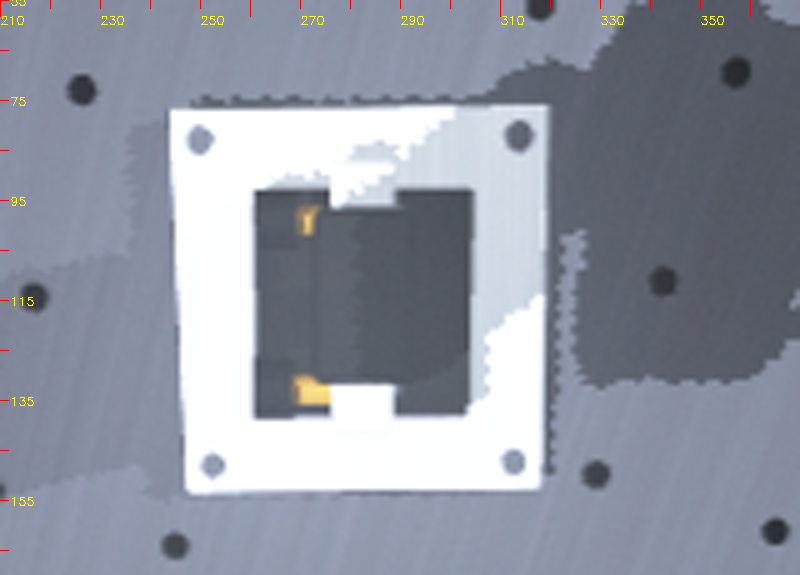

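```bash
python3 -c "
from h import *
m=lm('w16');o=(210,55)
g=lambda L,z:np.array([atz(m,(x/5+o[0],y/5+o[1]),z) for x,y in L])
p=g([(169,107),(549,105),(543,488),(188,493)],.01);f=g([(256,190),(472,190),(468,416),(256,418)],.022)
print(p.mean(0),f.mean(0),f.mean(0)-p.mean(0))
s=arm.get_state();R=RR(s['ee_rot']);print(R,s['eef_pos'])
m=lm('w7');o=(235,120)
g=lambda L,z:np.array([atz(m,(x/6+o[0],y/6+o[1]),z) for x,y in L])
t=g([(248,393),(345,393),(347,588),(245,588)],.109);print('cubetab',t.mean(0),[np.linalg.norm(t[i]-t[i-1]) for i in range(4)])
t=g([(219,201),(376,203)],.016);print('foot end',t.mean(0))
"
```

```text
[0.5399 0.2777 0.01  ] [0.5397 0.278  0.022 ] [-0.0002  0.0002  0.012 ]
[[-0.0004  0.2922 -0.9564]
 [-0.0004 -0.9564 -0.2922]
 [-1.      0.0003  0.0005]] [0.5167 0.3564 0.2363]
cubetab [ 0.4934 -0.2782  0.109 ] [np.float64(0.033636565336815236), np.float64(0.01583836261068356), np.float64(0.033625928610989446), np.float64(0.01722330568781452)]
foot end [ 0.4873 -0.3151  0.016 ]
```

The mirror is now centred within 0.3 mm. On the way to the cube I'll check the lens.

Call:
jog_arm(
  motion=[
    {"dx":0,"dy":0.181,"dz":0.068,"twist":25.5},
    {"dx":0,"dy":0.181,"dz":0.068,"twist":25.5},
    {"dx":0,"dy":0.181,"dz":0.068,"twist":25.5},
    {"dx":0,"dy":0.181,"dz":0.068,"twist":25.5},
    {"dx":0,"dy":0.181,"dz":0.068,"twist":25.5},
    {"dx":0,"dy":0.181,"dz":0.068,"twist":25.5},
    {"dx":0,"dy":0.181,"dz":0.068,"twist":25.5},
    {"dx":0,"dy":0.181,"dz":0.068,"twist":25.5},
  ],
)

```text
t: 27.57
eef_pos: [0.505, 0.1622, 0.2368]
ee_rot: [-2.447, 1.57, 0.544]
force: [0.1, -0.4, -0.5]
width: 0.0876
```

```bash
python3 -c "
from h import *
m,i=wshot('w17');crop(i,210,60,150,110,5,'pics/w17c.png')
s=arm.get_state();R=RR(s['ee_rot']);print(R.T@(np.array([.4937,-.278,.093])-s['eef_pos']),R)"
```

```text
27.57 [0.505  0.1622 0.2368] [-2.4467  1.5703  0.5435] q [ 0.6808  0.1208 -0.3067  0.0001 -1.1428 -0.8322] F [ 0.0823 -0.3861 -0.4528] 0.08760866522361015
[ 0.1436  0.4376 -0.0548] [[ 0.0002 -0.1499 -0.9887]
 [ 0.0001 -0.9887  0.1499]
 [-1.     -0.0002 -0.0002]]
```

View pics/w17c.png

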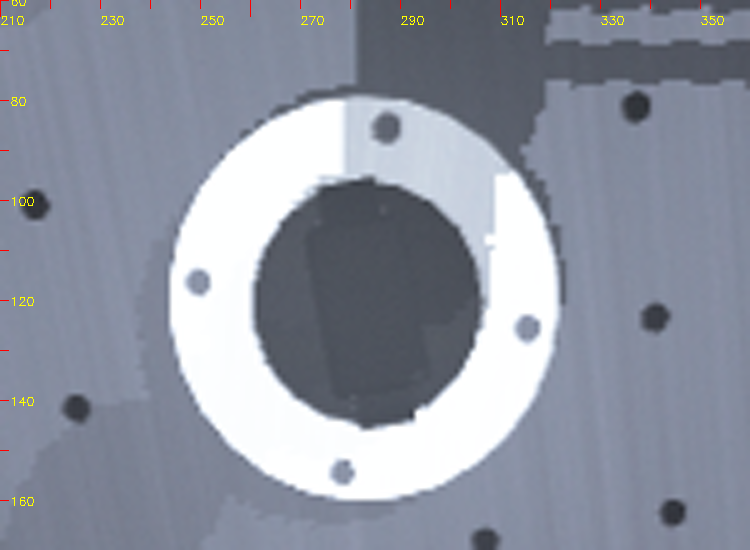

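```bash
python3 -c "
from h import *
m=lm('w17');o=(210,60)
p,r=circ(m,[(169,305),(559,290),(360,95),(360,500),(225,155),(500,150),(230,440),(510,430)],.01,o,5);print(p,r)
f,r=circ(m,[(253,305),(483,300),(285,220),(455,225),(290,395),(445,395)],.022,o,5);print(f,r,f-p)"
```

```text
[0.4921 0.0858] [0.0482 0.0479 0.0475 0.0481 0.0479 0.048  0.0474 0.0478]
[0.4915 0.0867] [0.0274 0.0275 0.0277 0.0277 0.0277 0.0277] [-0.0006  0.0009]
```

Call:
jog_arm(
  motion=[
    {"dx":0,"dy":0.4375,"dz":-0.055,"twist":0},
    {"dx":0,"dy":0.4375,"dz":-0.055,"twist":0},
    {"dx":0,"dy":0.4375,"dz":-0.055,"twist":0},
    {"dx":0,"dy":0.4375,"dz":-0.055,"twist":0},
    {"dx":0,"dy":0.4375,"dz":-0.055,"twist":0},
    {"dx":0,"dy":0.4375,"dz":-0.055,"twist":0},
    {"dx":0,"dy":0.4375,"dz":-0.055,"twist":0},
    {"dx":0,"dy":0.4375,"dz":-0.055,"twist":0},
    {"dx":0,"dy":0.4375,"dz":-0.055,"twist":0},
    {"dx":0,"dy":0.4375,"dz":-0.055,"twist":0},
    {"dx":0,"dy":0.4375,"dz":-0.055,"twist":0},
    {"dx":0,"dy":0.4375,"dz":-0.055,"twist":0},
    {"dx":0.03,"dy":0.4375,"dz":-0.055,"twist":0},
    {"dx":0.07,"dy":0.4375,"dz":-0.055,"twist":0},
    {"dx":0.11,"dy":0.4375,"dz":-0.055,"twist":0},
    {"dx":0.132,"dy":0.4375,"dz":-0.055,"twist":0},
    {"dx":0.143,"dy":0.4375,"dz":-0.055,"twist":0},
    {"dx":0.143,"dy":0.4375,"dz":-0.055,"twist":0},
  ],
)

```text
t: 29.12
eef_pos: [0.4928, -0.2769, 0.0909]
ee_rot: [-0.063, 1.566, 2.93]
force: [-0.3, -0.1, 0.6]
width: 0.0877
```

Call:
jog_arm(
  motion=[
    {"dx":0,"dy":0,"dz":0,"twist":0},
    {"dx":0,"dy":0,"dz":0,"twist":0},
    {"dx":0,"dy":0,"dz":0,"twist":0},
    {"dx":0,"dy":0,"dz":0,"twist":0},
    {"dx":0,"dy":0,"dz":0,"twist":0},
    {"dx":0,"dy":0,"dz":0,"twist":0},
    {"dx":0,"dy":0,"dz":0,"twist":0},
    {"dx":0,"dy":0,"dz":0,"twist":0},
    {"dx":0,"dy":0,"dz":0,"twist":0},
    {"dx":0,"dy":0,"dz":0,"twist":0},
    {"dx":0,"dy":0,"dz":0,"twist":0},
    {"dx":0,"dy":0,"dz":0,"twist":0},
    {"dx":0,"dy":0,"dz":0,"twist":0},
    {"dx":0,"dy":0,"dz":0,"twist":0},
  ],
  gripper=0.005,
  newtons=25,
)

```text
t: 30.28
eef_pos: [0.4937, -0.2779, 0.0935]
ee_rot: [0.043, 1.571, 3.035]
force: [0.0, 1.1, 1.2]
width: 0.0176
```

```bash
python3 -c "
from h import *
m,i=wshot('w18');crop(i,200,120,160,130,4,'pics/w18c.png')"
```

```text
30.28 [ 0.4937 -0.2779  0.0935] [0.0431 1.5706 3.0346] q [-0.1674  0.3181 -0.4134  0.     -0.8395  0.0173] F [0.0185 1.0508 1.1967] 0.01763227280123679
```

View pics/w18c.png

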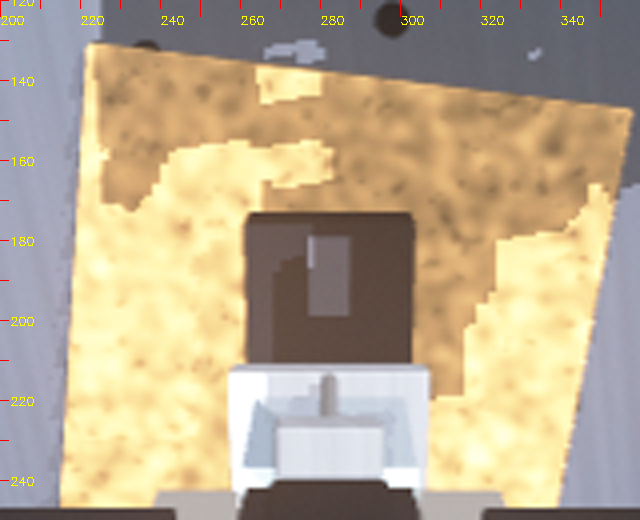

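Lens check: foot and plate centres differ by about 1 mm, which is fine. The cube is gripped (17.6 mm). I'll compute its foot in the tool frame.

```bash
cat >> h.py <<'E'
def toolf(m):
    R=RR(m['attitude']);C=np.array([[0,-.29,.957],[0,-.957,-.29],[1,0,0]]);Rt=R@C.T;return Rt,m['eye']-Rt@np.array([-.1465,.0788,.0004])
E
python3 -c "
from h import *
m=lm('w18');o=(200,120);Rt,t=toolf(m)
for x,y in((246,212),(413,212),(413,360),(246,360)):print(Rt.T@(atz(m,(x/4+o[0],y/4+o[1]),.016)-t))
print(Rt,t)
th=np.radians(35.8);yaw=np.arctan2(Rt[1,1],Rt[0,1])+th;print(np.degrees(yaw))
"
```

```text
[ 0.0774  0.039  -0.0154]
[0.0775 0.039  0.0171]
[0.0774 0.0088 0.0178]
[ 0.0774  0.0088 -0.016 ]
[[-0.0013 -0.1499 -0.9887]
 [-0.0009 -0.9887  0.1499]
 [-1.      0.001   0.0012]] [ 0.4944 -0.2781  0.0934]
-62.82226575349589
```

Call:
jog_arm(
  motion=[
    {"dx":-0.01,"dy":0,"dz":0,"twist":0},
    {"dx":-0.04,"dy":0,"dz":0,"twist":0},
    {"dx":-0.07,"dy":0,"dz":0,"twist":0},
    {"dx":-0.1,"dy":0,"dz":0,"twist":0},
    {"dx":-0.125,"dy":0,"dz":0,"twist":0},
    {"dx":-0.142,"dy":0,"dz":0,"twist":0},
    {"dx":-0.142,"dy":0,"dz":0,"twist":0},
  ],
)

```text
t: 30.92
eef_pos: [0.4954, -0.2786, 0.2403]
ee_rot: [2.974, 1.564, -0.318]
force: [1.0, 0.1, -3.0]
width: 0.0179
```

Call:
jog_arm(
  motion=[
    {"dx":0,"dy":-0.015,"dz":-0.007,"twist":-3},
    {"dx":0,"dy":-0.04,"dz":-0.019,"twist":-8},
    {"dx":0,"dy":-0.07,"dz":-0.033,"twist":-14},
    {"dx":0,"dy":-0.1,"dz":-0.047,"twist":-20},
    {"dx":0,"dy":-0.13,"dz":-0.061,"twist":-26},
    {"dx":0,"dy":-0.16,"dz":-0.075,"twist":-31},
    {"dx":0,"dy":-0.185,"dz":-0.086,"twist":-34},
    {"dx":0,"dy":-0.2,"dz":-0.093,"twist":-35.8},
    {"dx":0,"dy":-0.207,"dz":-0.096,"twist":-35.8},
    {"dx":0,"dy":-0.21,"dz":-0.0975,"twist":-35.8},
    {"dx":0.03,"dy":-0.21,"dz":-0.0975,"twist":-35.8},
    {"dx":0.06,"dy":-0.21,"dz":-0.0975,"twist":-35.8},
    {"dx":0.09,"dy":-0.21,"dz":-0.0975,"twist":-35.8},
    {"dx":0.11,"dy":-0.21,"dz":-0.0975,"twist":-35.8},
    {"dx":0.12,"dy":-0.21,"dz":-0.0975,"twist":-35.8},
    {"dx":0.125,"dy":-0.21,"dz":-0.0975,"twist":-35.8},
    {"dx":0.125,"dy":-0.21,"dz":-0.0975,"twist":-35.8},
    {"dx":0.125,"dy":-0.21,"dz":-0.0975,"twist":-35.8},
  ],
)

```text
t: 32.42
eef_pos: [0.6223, -0.0853, 0.1117]
ee_rot: [2.538, 1.569, -0.129]
force: [0.5, 0.3, -3.3]
width: 0.0176
```

```bash
python3 -c "
from h import *
m,i=wshot('w19');crop(i,190,110,180,140,4,'pics/w19c.png')"
```

```text
32.42 [ 0.6223 -0.0853  0.1117] [ 2.5383  1.5693 -0.129 ] q [ 0.1744  0.3853 -0.2566  0.0006 -0.9274  0.2996] F [ 0.543   0.3487 -3.261 ] 0.017563982630133857
```

View pics/w19c.png

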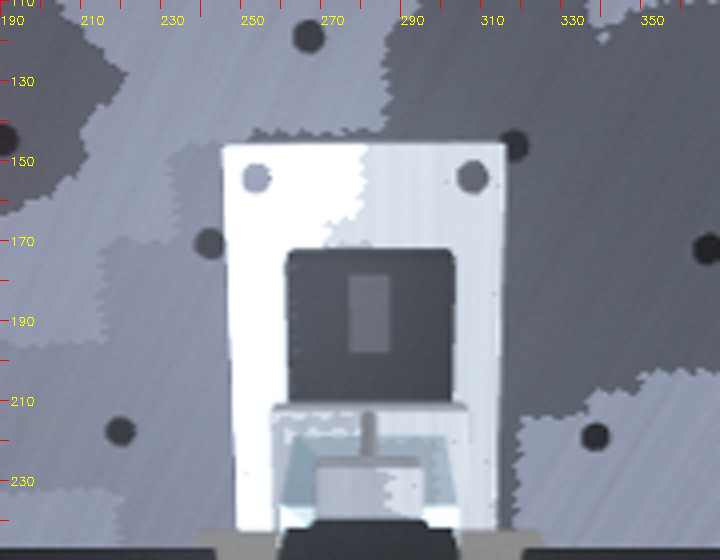

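```bash
python3 -c "
from h import *
m=lm('w19');o=(190,110);Rt,t=toolf(m);print(t)
for n,x,y,z in(('p',223,147,.01),('p',505,143,.01),('p',231,380,.01),('p',499,380,.01),('p',237,520,.01),('p',497,520,.01),('f',287,249,.034),('f',455,249,.034),('f',289,390,.034),('f',453,390,.034)):print(n,(Rt.T@(atz(m,(x/4+o[0],y/4+o[1]),z)-t))[1:])
"
```

```text
[ 0.6227 -0.0853  0.1117]
p [ 0.0569 -0.0299]
p [0.0577 0.0294]
p [ 0.0059 -0.0299]
p [0.0059 0.0298]
p [-0.0279 -0.0297]
p [-0.0279  0.0304]
f [ 0.0395 -0.0152]
f [0.0395 0.0175]
f [ 0.0108 -0.0154]
f [0.0108 0.0177]
```

The foot is parallel to the plate and within 1–2 mm. Small correction, then set down.

Call:
jog_arm(
  motion=[
    {"dx":0.004,"dy":-0.001,"dz":-0.001,"twist":0},
    {"dx":0.007,"dy":-0.001,"dz":-0.001,"twist":0},
    {"dx":0.0095,"dy":-0.001,"dz":-0.001,"twist":0},
    {"dx":0.011,"dy":-0.001,"dz":-0.001,"twist":0},
    {"dx":0.0118,"dy":-0.001,"dz":-0.001,"twist":0},
    {"dx":0.0124,"dy":-0.001,"dz":-0.001,"twist":0},
    {"dx":0.0124,"dy":-0.001,"dz":-0.001,"twist":0},
  ],
)

```text
t: 33.05
eef_pos: [0.6223, -0.0839, 0.0995]
ee_rot: [2.036, 1.57, -0.63]
force: [-3.2, -1.2, 5.8]
width: 0.0179
```

Contact at +5.8 N. Release, rise and back off to look.

Call:
jog_arm(
  motion=[
    {"dx":0,"dy":0,"dz":0,"twist":0},
    {"dx":0,"dy":0,"dz":0,"twist":0},
    {"dx":0,"dy":0,"dz":0,"twist":0},
    {"dx":0,"dy":0,"dz":0,"twist":0},
    {"dx":0,"dy":0,"dz":0,"twist":0},
    {"dx":0,"dy":0,"dz":0,"twist":0},
    {"dx":0,"dy":0,"dz":0,"twist":0},
    {"dx":-0.03,"dy":0,"dz":0,"twist":0},
    {"dx":-0.07,"dy":0,"dz":0,"twist":0},
    {"dx":-0.11,"dy":0,"dz":0,"twist":0},
    {"dx":-0.138,"dy":0,"dz":0,"twist":0},
    {"dx":-0.138,"dy":-0.04,"dz":0,"twist":0},
    {"dx":-0.138,"dy":-0.08,"dz":0,"twist":0},
    {"dx":-0.138,"dy":-0.085,"dz":0,"twist":0},
    {"dx":-0.138,"dy":-0.085,"dz":0,"twist":0},
    {"dx":-0.138,"dy":-0.085,"dz":0,"twist":0},
  ],
  gripper=0.0876,
)

```text
t: 34.38
eef_pos: [0.5832, -0.0075, 0.2365]
ee_rot: [2.637, 1.57, -0.029]
force: [0.5, -0.0, 0.5]
width: 0.0875
```

```bash
python3 -c "
from h import *
m,i=wshot('w20');crop(i,210,45,150,120,5,'pics/w20c.png')
for n in('scene','top'):cv2.imwrite(f'pics/{n}20.png',arm.grab_frame(n)[:,:,::-1])"
```

```text
34.38 [ 0.5832 -0.0075  0.2365] [ 2.6368  1.5702 -0.0285] q [ 0.3223  0.2092 -0.1984  0.0002 -1.1627  0.1539] F [ 0.4772 -0.0266  0.5428] 0.08752207622237684
```

View pics/w20c.png

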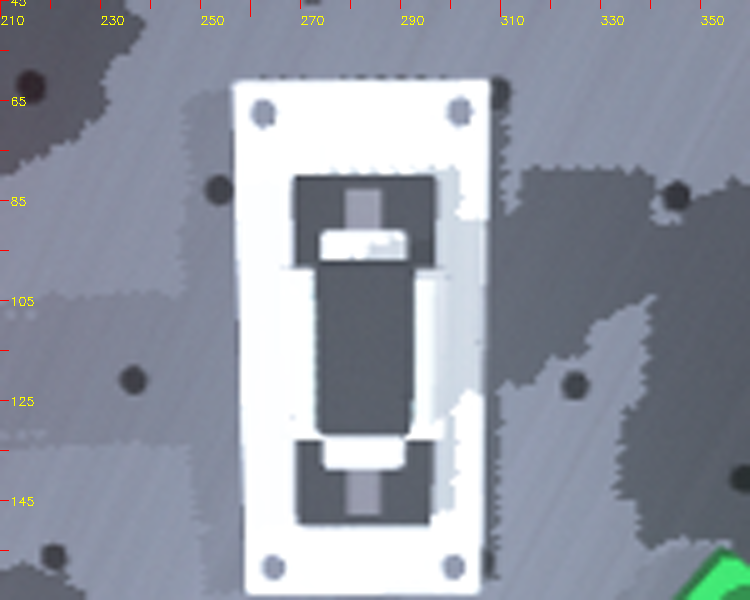

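View pics/scene20.png

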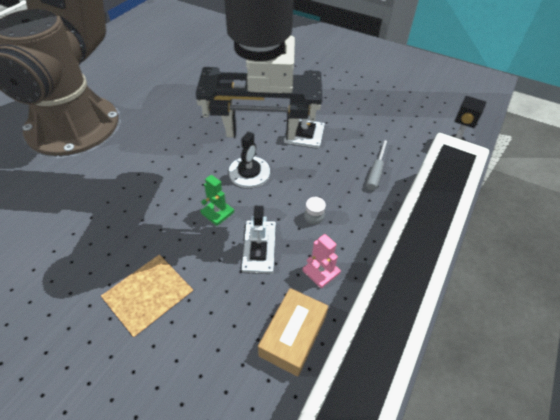

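```bash
python3 -c "
from h import *
m=lm('w20');o=(210,45);Rt,t=toolf(m)
g=lambda L,z:np.array([(Rt.T@(atz(m,(x/5+o[0],y/5+o[1]),z)-t))[1:] for x,y in L])
p=g([(233,80),(490,79),(480,595),(246,594)],.01);f=g([(293,176),(437,176),(432,524),(296,525)],.022)
print(p.mean(0),f.mean(0),f.mean(0)-p.mean(0));print(p,f)
for q in(p,f): a=(q[0]+q[1]-q[2]-q[3]);print(np.degrees(np.arctan2(a[1],a[0])))"
```

```text
[0.0842 0.0012] [0.0826 0.0017] [-0.0016  0.0005]
[[ 0.1441 -0.0289]
 [ 0.1443  0.031 ]
 [ 0.0241  0.0315]
 [ 0.0244 -0.0286]] [[ 0.122  -0.0147]
 [ 0.122   0.0183]
 [ 0.0433  0.0183]
 [ 0.043  -0.015 ]]
-0.21698079984509572
0.10931558183563644
```

View pics/top20.png

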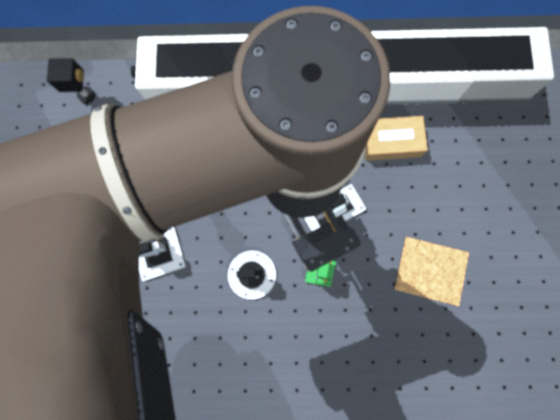

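The cube is 1.6 mm off along the plate, 0.5 mm across, and parallel within 0.4°. The gripper is open and clear, and the bystanders haven't moved. Handing in.

```bash
python3 -c "
from h import *
print(arm.job_done())"
```

```text
the job is handed in; nothing more can be done
None
```

The swap is done and handed in at about 34.5 s of the 99 s. I parked the cube upright on the cork mat, then moved the lens to the round plate, the mirror to the square plate, and the cube to the oblong plate.

| Optic | Plate | Offset from plate centre (last wrist-camera check) |
|---|---|---|
| Lens | round | about 1.1 mm |
| Mirror | square | about 0.3 mm |
| Cube | oblong | about 1.6 mm along, 0.5 mm across; parallel within 0.4° |

- **Set-downs:** each optic was lowered until the force reading showed contact (4–8 N), except the mirror's second set-down. That one read only 0.2 N at release, so it may have dropped a fraction of a millimetre.
- **Mirror correction:** the first mirror placement was about 2.5 mm off, because the foot position read close up in the gripper was biased. I re-gripped it once and moved it. The cube's remaining offset is small, so I left it.
- **Height check:** the lens tab's height from two views came out about 12 mm below the stated value. I used the stated height, which agreed with the tab's size in the picture, and the grip was good.
- **End state:** in the last pictures all three optics stand upright. The tissue box, jar, screwdriver and the green and pink look-alikes appear where they were, and the gripper is open and touching nothing.

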